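# Weigh the lacquered bud vases and stand them to cure

### The job

Check the sprung balance by setting the check weight on the centre of its pan and letting go for a couple of seconds, then put the weight back on its cork mat. Then weigh each bud vase that is there, from the shortest to the tallest: stand it upright on the centre of the pan, let go slowly and see that it stays still for a couple of seconds; afterwards stand it upright on the middle of a free pedestal of the curing board. The vases are top-heavy, so never drop or topple one, do not force the pan down to its stop, and leave the tin, brush pot and bowl alone; at the end the pan is empty, the weight on its mat, and every vase stands still on a pedestal of its own.

Things in the scene. Friction and masses are not known exactly. Their poses are not given: they have to be found in the camera images.
- vase_short: The short bud vase (may be absent): red-brown lacquered wood, 125 mm tall, 110 g +-15 %, round about z. Foot 30 mm across, stem 24, belly 60 at height 63 mm; straight neck 26 mm across from height 83 mm to the top: hold it there. Top-heavy: falls if leant 7 degrees. Origin: centre of the foot's underside, z up. Starts upright on the bench at the robot's right.
- vase_middle: The middle bud vase (may be absent): red-brown lacquered wood, 150 mm tall, 140 g +-15 %, round about z. Foot 30 mm across, stem 24, belly 60 at height 88 mm; straight neck 26 mm across from height 108 mm to the top: hold it there. Top-heavy: falls if leant 7 degrees. Origin: centre of the foot's underside, z up. Starts upright on the bench at the robot's right.
- vase_tall: The tall bud vase (may be absent): red-brown lacquered wood, 175 mm tall, 170 g +-15 %, round about z. Foot 30 mm across, stem 24, belly 60 at height 113 mm; straight neck 26 mm across from height 133 mm to the top: hold it there. Top-heavy: falls if leant 7 degrees. Origin: centre of the foot's underside, z up. Starts upright on the bench at the robot's right.
- check_weight: Steel check weight, 250 g (varies by 10 %): cylinder 34 mm across, 30 mm tall, with a small knob (18 mm across) on top, 44 mm in all. Origin: centre of its underside, z up. Starts on the cork mat.
- mat_top (a point): Centre of the upper face of the round cork mat (84 mm across, let into the bench, flush with it) where the check weight is kept.
- pan_top (a point): Centre of the upper face of the balance pan: flat round steel disc, 120 mm across, 80 mm above the bench when empty, with an engraved ring 48 mm across at its centre. It moves straight down with the pan. The balance's grey base is 120 mm square and 50 mm tall.
- pan (a joint): How far the sprung pan is pressed down, in m: 0 empty, 0.025 at its lower stop. It sinks about 2.9 mm per newton (350 N/m; the vases sink it 3 to 5 mm, the check weight about 7 mm).
- pedestal0 (a point): Centre of the upper face of the left round pedestal (seen from the robot) on the curing board: 50 mm across, top 28 mm above the bench. The three stand in a row 110 mm apart on a fixed wooden board 66 by 290 by 12 mm.
- pedestal1 (a point): Centre of the upper face of the middle round pedestal (seen from the robot) on the curing board: 50 mm across, top 28 mm above the bench. The three stand in a row 110 mm apart on a fixed wooden board 66 by 290 by 12 mm.
- pedestal2 (a point): Centre of the upper face of the right round pedestal (seen from the robot) on the curing board: 50 mm across, top 28 mm above the bench. The three stand in a row 110 mm apart on a fixed wooden board 66 by 290 by 12 mm.
- tin: Bystander: plain metal tin, 72 mm across, 75 mm tall. Origin at its underside.
- brush_pot: Bystander: bamboo pot of brushes, 72 mm across, 85 mm tall, brushes to 165 mm. Origin at its underside.
- bowl: Bystander: black bowl, 100 mm across, 50 mm tall. Origin at its underside.
There are look-alikes about, which are no part of the job. Of the things shaped like the check_weight, the steel one is meant.

How it is judged:
On the way, in this order (a step that is already met when the one before it is completed fails the run):
1. the check weight stands by itself at the centre of the balance pan, still, for one second (horizontal distance between check_weight and pan_top below 0.012 m and contact force between check_weight and pan above 0.3 N and contact force between the fingers and check_weight below 0.02 N and angle between check_weight's own z axis and vertical below 0.06 rad and linear speed of check_weight below 0.012 m/s and angular speed of check_weight below 0.15 rad/s), for 1 s.
2. the check weight is back on its cork mat, let go (horizontal distance between check_weight and mat_top below 0.025 m and z of check_weight in the frame of mat_top below 0.004 m and angle between check_weight's own z axis and vertical below 0.06 rad and linear speed of check_weight below 0.012 m/s and contact force between the fingers and check_weight below 0.02 N), for 0.3 s.
3. the short vase stands by itself at the centre of the pan, upright and still, for one second (horizontal distance between vase_short and pan_top below 0.012 m and contact force between vase_short and pan above 0.3 N and contact force between the fingers and vase_short below 0.02 N and angle between vase_short's own z axis and vertical below 0.06 rad and linear speed of vase_short below 0.012 m/s and angular speed of vase_short below 0.15 rad/s), for 1 s.
4. the middle vase stands by itself at the centre of the pan, upright and still, for one second (horizontal distance between vase_middle and pan_top below 0.012 m and contact force between vase_middle and pan above 0.3 N and contact force between the fingers and vase_middle below 0.02 N and angle between vase_middle's own z axis and vertical below 0.06 rad and linear speed of vase_middle below 0.012 m/s and angular speed of vase_middle below 0.15 rad/s), for 1 s.
5. the tall vase stands by itself at the centre of the pan, upright and still, for one second (horizontal distance between vase_tall and pan_top below 0.012 m and contact force between vase_tall and pan above 0.3 N and contact force between the fingers and vase_tall below 0.02 N and angle between vase_tall's own z axis and vertical below 0.06 rad and linear speed of vase_tall below 0.012 m/s and angular speed of vase_tall below 0.15 rad/s), for 1 s.
At the end, for the whole second after the job is handed in: Every vase that is present stands upright (within 3 degrees) and still on a pedestal of its own, its foot within 10 mm of the pedestal's centre; the check weight stands within 25 mm of the centre of its cork mat; the pan is empty (all of step 2 and value of joint pan below 0.0015 m and ((horizontal distance between vase_short and pedestal0 below 0.01 m and z of vase_short in the frame of pedestal0 between -0.004 and 0.004 m) or (horizontal distance between vase_short and pedestal1 below 0.01 m and z of vase_short in the frame of pedestal1 between -0.004 and 0.004 m) or (horizontal distance between vase_short and pedestal2 below 0.01 m and z of vase_short in the frame of pedestal2 between -0.004 and 0.004 m)) and angle between each of vase_short, vase_middle, vase_tall's own z axis and vertical below 0.05 rad and linear speed of each of vase_short, vase_middle, vase_tall below 0.012 m/s and angular speed of each of vase_short, vase_middle, vase_tall below 0.15 rad/s and ((horizontal distance between vase_middle and pedestal0 below 0.01 m and z of vase_middle in the frame of pedestal0 between -0.004 and 0.004 m) or (horizontal distance between vase_middle and pedestal1 below 0.01 m and z of vase_middle in the frame of pedestal1 between -0.004 and 0.004 m) or (horizontal distance between vase_middle and pedestal2 below 0.01 m and z of vase_middle in the frame of pedestal2 between -0.004 and 0.004 m)) and ((horizontal distance between vase_tall and pedestal0 below 0.01 m and z of vase_tall in the frame of pedestal0 between -0.004 and 0.004 m) or (horizontal distance between vase_tall and pedestal1 below 0.01 m and z of vase_tall in the frame of pedestal1 between -0.004 and 0.004 m) or (horizontal distance between vase_tall and pedestal2 below 0.01 m and z of vase_tall in the frame of pedestal2 between -0.004 and 0.004 m))); the robot touches nothing.
It fails at once if a vase is toppled (leans more than 30 degrees) (angle between any of vase_short, vase_middle, vase_tall's own z axis and vertical above 0.52 rad).
It fails at once if a vase is dropped (falls freely faster than 0.45 m/s, a drop of over 1 cm) ((linear speed of vase_short above 0.45 m/s and contact force between the fingers and vase_short below 0.01 N) or (linear speed of vase_middle above 0.45 m/s and contact force between the fingers and vase_middle below 0.01 N) or (linear speed of vase_tall above 0.45 m/s and contact force between the fingers and vase_tall below 0.01 N)).
It fails at once if the pan is pressed or struck down almost to its stop (more than 21 mm) (value of joint pan above 0.021 m).
It fails at once if a bystander (tin, brush pot, bowl) is moved more than 3 cm or tipped over (distance of any of tin, brush_pot, bowl from where it was at the start of the episode above 0.03 m or angle between any of tin, brush_pot, bowl's own z axis and vertical above 0.5 rad).
Of vase_short, vase_middle, vase_tall only 2 to 3 are there at a start; the rules pass over those that are not, and their reading is None.
At some moment in a run one of check_weight may be knocked a few centimetres aside while the robot is not near it.
It also fails if it takes over 210 s, if anything falls off the work surface, if the arm or the gripper's body presses on something with over 40 N, if the wrist force passes 120 N, or if a joint passes its speed limit or range.

### The arm

A 7-joint arm with a two-finger parallel gripper is mounted at the origin on the work surface. World frame = base frame: x ahead of the robot, y to its left, z up, the work surface at z = 0. Lengths are in m, angles in rad, forces in N, time in s.
With the tool pointing down it reaches from about 0.35 to 0.775 m from the base axis. Payload 3.1 kg.
Tool frame: the origin (TCP) lies at the very end of the fingers, on their centre line; the grasp point (between the pads) lies 19 mm behind it (robot.grip_point_offset is the distance from the TCP to the grasp point, in m); z points along the fingers, y is the direction in which the jaws open and shut (so a half turn about z gives the same grasp; the last joint's range is limited). The gripper opens to 85 mm and grips with 20 to 120 N. Pads are 22 mm wide; open, the fingers measure 114 mm over their backs; the gripper's body (76 mm by 85 mm) begins 54 mm behind the grasp point. The pads swing forward as they close: fully open they stand 13 mm farther back than shut.
Start: joints at [-1.169, 0.311, 0.014, 1.512, -0.004, 1.319, -0.027], TCP at [0.236, 0.497, 0.231] pointing down, gripper open.
Joint ranges: [-2.7, 2.7], [-0.3, 1.91], [-1.27, 1.3], [0.12, 2.57], [-1.44, 4.58], [0.2, 2.03], [-3.05, 3.05]. Speed limits (rad/s): [2.79, 2.79, 3.14, 3.14, 3.14, 3.14, 3.14].

### API

Orientations are given as [roll, pitch, yaw] about the fixed x, y, z axes, in that order (R = Rz(yaw) Ry(pitch) Rx(roll)).
In Python, from workcell import robot, optics gives the robot as it stands.
- The arm moves only by the tool send_rows, never from a script. Its argument "steps" is a list of rows, each a list of 7 numbers: the turn, a rotation vector about the tool's x, y, z in rad, then the shift along the tool's x, y, z in units of 30 mm (1.0 is 30 mm), then the closure in counts, from 0 (fully open) to 255 (shut). A call has 1 to 8 rows; each row is the pose to reach, as a shift and turn from the pose commanded when the call began, along the tool's axes at that moment; what a row does not reach only later rows make up. A row lasts 1/12 s, in which the tool goes at most 41.7 mm and 7.16 degrees, less where a joint would pass 70% of its speed; a pose out of reach is approached as far as the arm can. A call with a gripper value outside its range is refused whole. The fingers move at their own pace and stop on an object; "squeeze" is the grip in N (left out, the last holds). Time passes only in rows, so rows that repeat a pose let the fingers close. It gives the time, the measured TCP pose, the force and the opening at its end, in the units of the state.
- robot.read_state(): the state, without advancing time (a new reading comes with each control period).
- optics.snapshot(name): name is "scene" or "side" or "wrist"; returns the picture (420x560x3 uint8, blue, green, red); there is no depth.
- optics.get_calibration(name): a dict with "K" (3x3 intrinsics, pixels), "position" and "attitude" of the camera in the world. Camera axes: x right, y down, z forward; pixel columns grow to the right and rows downward; lengths in m; the calibration is good to about 2 mm. A picture is of the moment at which its call begins: read the wrist's pose just before it. get_calibration takes no time and is no camera call; for the wrist camera it gives the pose at the moment of the call.
- robot.hand_in(): hands the job in, once; it reports no verdict.
Trained networks look in the newest picture that a camera, given by its name, has taken for a name from the list of things; names that differ only in an ending like _2 or _b are one class to them, and where a whole thing is asked for, a point or a joint stands for the part that bears it (a point fixed in the world has none). Each returns a list of dicts, best first, with "score" (0 to 1); they miss things now and then, are a little off and sometimes report something else, mostly with a low value. They report only what shows in the picture. A call takes as long as a camera call. They do not tell look-alikes from the thing itself.
- optics.look_for(target, camera): "at" ([x, y, z] in m, in the coordinates of the camera as it stood for that picture, good to about 4 mm: the middle of the surface that is visible of it).
The state is a dict: "t": time; "joint_pos": joint angles; "joint_velocities": joint speeds; "tau": joint torques, N m; "eef_pos": TCP position; "orientation": TCP orientation; "contact_force": force on the tool from outside, world axes, zero at the start; "wrist_torque": the same for the moment, N m; "grip_width": finger opening in m.
Only numpy, scipy, OpenCV 4.12 (cv2) and the standard library are available. Lean on these libraries where they do the work, as an engineer would, in place of code of your own. Each camera call takes 0.05 s, during which the arm holds its last target.

## Working session

There is one attempt and no reset: what is moved stays moved. The work goes in short steps, Python scripts to look and compute and a tool call to move; the robot and the scene stay as the last step left them, time stands still between calls to the robot, and variables do not carry over. Pictures are saved under pics/ and viewed, and the job is handed in when it is done.

Besides the shell and the picture viewer there is one more tool, called after "Request:" by a JSON object that holds its "op" and its "data". send_rows: Moves the arm, as the interface text tells. Its arguments: {"type":"object","properties":{"steps":{"type":"array"},"squeeze":{"type":"number"}},"required":["steps"]}

```bash
ls; mkdir -p pics
python3 - <<'E'
from workcell import robot, optics
import cv2
s=robot.read_state();print(s)
for n in ("scene","side","wrist"):
    cv2.imwrite(f"pics/{n}0.png",optics.snapshot(n)); c=optics.get_calibration(n);print(n,c)
E
```

```text
pics
{'t': 0.0, 'joint_pos': array([-1.16870369,  0.31175415,  0.01403548,  1.51307748, -0.00437805,
        1.31919376, -0.0272314 ]), 'joint_velocities': array([ 1.07198501e-03,  2.81468369e-04, -1.13783096e-03, -4.97244780e-06,
        1.92143664e-03,  1.44337821e-03,  7.73890227e-04]), 'tau': array([-3.23905169e-04, -3.79911196e+01,  1.45836147e-01, -2.30595982e+01,
        1.23084459e-02,  1.38366205e-02,  1.07424188e-05]), 'eef_pos': array([0.23585315, 0.49604736, 0.23019731]), 'orientation': array([-3.13919380e+00,  1.32747786e-04,  2.69780955e+00]), 'contact_force': array([0.55659449, 0.14985418, 0.35876343]), 'wrist_torque': array([ 0.03561252,  0.02043662, -0.03134858]), 'grip_width': 0.08523365970737899}
scene {'K': array([[415.04077162,   0.        , 281.17576853],
       [  0.        , 415.04077162, 207.11139653],
       [  0.        ,   0.        ,   1.        ]]), 'position': array([1.43011492, 0.03631803, 0.88539052]), 'attitude': array([-2.31033911,  0.01571089,  1.59244514])}
side {'K': array([[433.6499196 ,   0.        , 280.99656238],
       [  0.        , 433.6499196 , 207.9232252 ],
       [  0.        ,   0.        ,   1.        ]]), 'position': array([ 0.52102812, -0.76718798,  0.76741875]), 'attitude': array([-2.31120405e+00,  1.90461404e-03, -1.86703511e-02])}
wrist {'K': array([[338.31624682,   0.        , 280.31732219],
       [  0.        , 338.31624682, 205.2372009 ],
       [  0.        ,   0.        ,   1.        ]]), 'position': array([0.16962877, 0.52618513, 0.37231893]), 'attitude': array([2.84916147e+00, 1.57738588e-03, 1.12677631e+00])}
```

View pics/scene0.png

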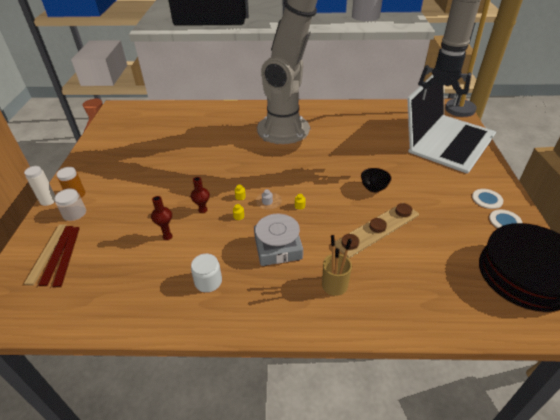

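View pics/side0.png

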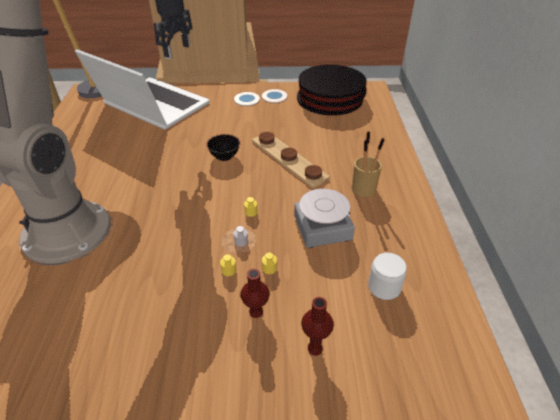

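View pics/wrist0.png

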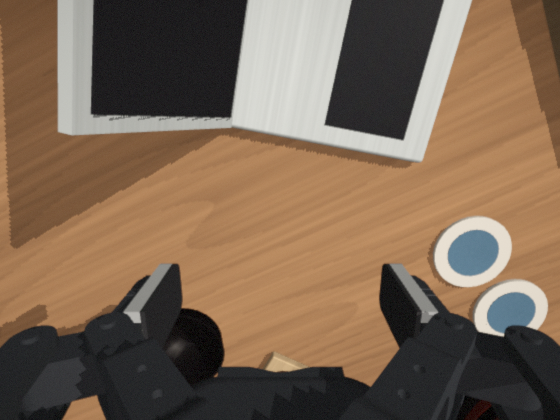

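```bash
cat > h.py <<'E'
from workcell import robot, optics
import cv2, numpy as np
from scipy.spatial.transform import Rotation as Ro
def cal(n):
    c=optics.get_calibration(n); return c["K"],np.array(c["position"]),Ro.from_euler('xyz',c["attitude"]).as_matrix()
def toW(n,p,c=None):
    K,t,R=c or cal(n); return R@np.array(p)+t
def pix(n,P,c=None):
    K,t,R=c or cal(n); q=K@(R.T@(np.array(P)-t)); return q[:2]/q[2]
def ray(n,uv,c=None):
    K,t,R=c or cal(n); d=R@np.linalg.solve(K,[uv[0],uv[1],1.]); return t,d/np.linalg.norm(d)
def atz(n,uv,z,c=None):
    t,d=ray(n,uv,c); return t+d*(z-t[2])/d[2]
def tri(rs):
    A=0;b=0
    for t,d in rs:
        M=np.eye(3)-np.outer(d,d);A=A+M;b=b+M@t
    x=np.linalg.solve(A,b); return x,[np.linalg.norm((np.eye(3)-np.outer(d,d))@(x-t)) for t,d in rs]
E
python3 - <<'E'
from h import *
names="vase_short vase_middle vase_tall check_weight pan_top pan tin brush_pot bowl pedestal0 mat_top".split()
for cam in ("scene","side"):
    optics.snapshot(cam)
    for n in names:
        try:
            for r in optics.look_for(n,cam)[:4]:
                print(cam,n,round(r["score"],2),toW(cam,r["at"]).round(3),pix(cam,toW(cam,r["at"])).round(0))
        except Exception as e: print(cam,n,e)
E
```

```text
scene vase_short 0.9 [ 0.487 -0.243  0.076] [199. 194.]
scene vase_middle 0.88 [ 0.603 -0.326  0.098] [161. 215.]
scene check_weight 0.54 [ 0.445 -0.046  0.031] [266. 197.]
scene check_weight 0.54 [0.464 0.062 0.023] [300. 203.]
scene check_weight 0.5 [ 0.422 -0.131  0.03 ] [240. 192.]
scene check_weight 0.43 [ 0.514 -0.127  0.024] [238. 213.]
scene pan_top 0.74 [ 0.639 -0.003  0.08 ] [278. 230.]
scene pan 0.96 [ 0.641 -0.002  0.079] [278. 230.]
scene tin 0.65 [ 0.779 -0.183  0.066] [205. 273.]
scene brush_pot 0.8 [0.779 0.143 0.062] [335. 275.]
scene bowl 0.69 [ 0.78  -0.183  0.066] [204. 274.]
scene bowl 0.65 [ 0.447 -0.044  0.032] [267. 197.]
scene bowl 0.63 [0.348 0.309 0.029] [375. 178.]
scene pedestal0 0.56 [0.569 0.282 0.013] [376. 229.]
scene mat_top 0.66 [ 0.438 -0.024  0.003] [273. 202.]
scene mat_top 0.34 [ 0.778 -0.185  0.067] [203. 273.]
side vase_short 0.63 [ 0.476 -0.258  0.076] [253. 294.]
side vase_middle 0.7 [ 0.594 -0.343  0.1  ] [319. 324.]
side vase_middle 0.52 [ 0.419 -0.051 -0.   ] [234. 243.]
side vase_tall 0.33 [0.366 0.329 0.035] [223. 142.]
side check_weight 0.83 [ 0.505 -0.137  0.033] [269. 261.]
side check_weight 0.74 [ 0.437 -0.054  0.027] [240. 236.]
side check_weight 0.61 [0.453 0.049 0.03 ] [249. 206.]
side check_weight 0.55 [ 0.417 -0.141  0.03 ] [229. 264.]
side pan_top 0.95 [ 0.636 -0.009  0.081] [324. 205.]
side pan 0.65 [ 0.637 -0.006  0.08 ] [324. 205.]
side pan 0.47 [0.567 0.265 0.015] [291. 160.]
side pan 0.17 [ 0.44  -0.049  0.025] [242. 235.]
side tin 0.91 [ 0.749 -0.206  0.057] [387. 277.]
side tin 0.34 [0.364 0.331 0.036] [222. 142.]
side brush_pot 0.69 [0.753 0.131 0.061] [363. 175.]
side bowl 0.6 [0.368 0.328 0.037] [224. 142.]
side pedestal0 0.67 [0.567 0.263 0.016] [291. 160.]
side mat_top 0.82 [ 0.418 -0.049 -0.003] [233. 243.]
```

Seen: the robot with four weight-shaped things: steel at scene (266,197)/side (240,236) on a cork mat, and three yellow (brass) look-alikes at scene (240,192), (238,213), (300,203). The steel one is meant. There are two vases, at scene (199,194) and (161,215). I'll confirm with enlarged crops.

Run:
```python
from h import *
a=cv2.imread("pics/scene0.png");b=cv2.imread("pics/side0.png")
A=cv2.resize(a[165:245,140:310],None,fx=4.5,fy=4.5,interpolation=cv2.INTER_CUBIC)
B=cv2.resize(b[190:360,200:360],None,fx=3.5,fy=3.5,interpolation=cv2.INTER_CUBIC)
C=cv2.resize(b[110:250,240:360],None,fx=4.2,fy=4.2,interpolation=cv2.INTER_CUBIC)
D=cv2.resize(a[190:270,240:430],None,fx=4,fy=4,interpolation=cv2.INTER_CUBIC)
for n,i in zip("ABCD",(A,B,C,D)): cv2.imwrite(f"pics/crop{n}.png",i)
```

```text
(no output)
```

View pics/cropA.png

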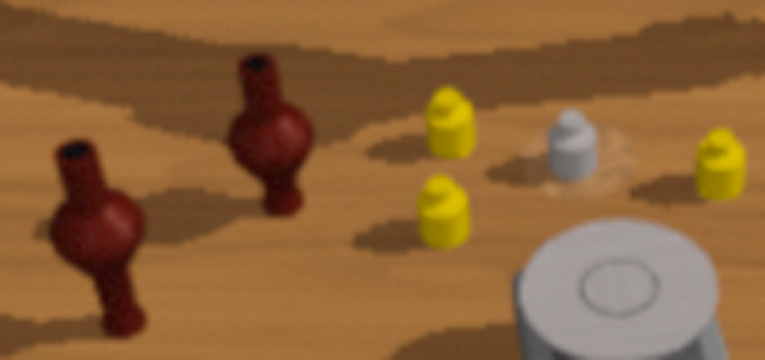

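View pics/cropB.png

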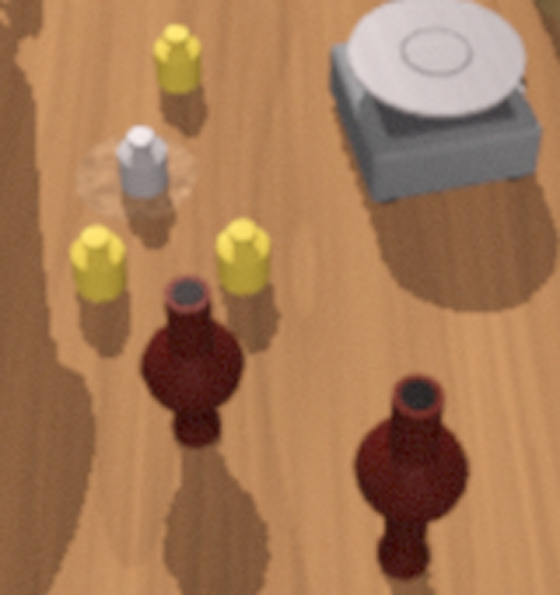

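View pics/cropC.png

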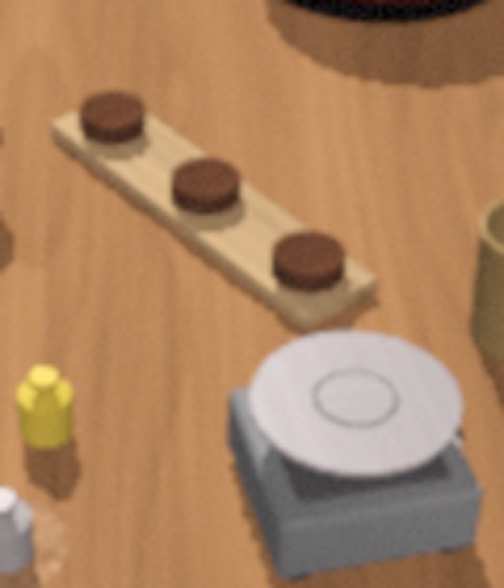

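View pics/cropD.png

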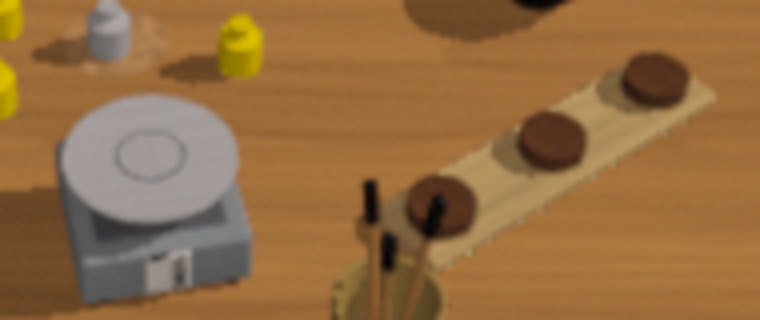

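The steel one (crop A 572,145) is alone on the faint cork mat; the three yellow ones are look-alikes. Rims, ring and pedestal tops are clear, so I triangulate those.

Run:
```python
from h import *
def m(n,a,b):
    x,e=tri([ray("scene",a),ray("side",b)]);print(n,x.round(4),np.round(e,4), np.linalg.norm(x[:2]).round(3))
m("v1rim",(196.7,178.6),(253.3,273.0))
m("v2rim",(157,198),(319,302.2))
m("pan",(277.4,228.4),(324.3,204.4))
m("knob",(266.7,190.6),(239.6,227.6))
m("mat",(268.5,200.2),(239,239.6))
m("p0",(403.6,207.9),(266.3,134.9));m("p1",(377.9,223.1),(288.7,151.5));m("p2",(350.1,238.9),(313.2,169.4))
```

```text
v1rim [ 0.4768 -0.2458  0.127 ] [0.001 0.001] 0.536
v2rim [ 0.5919 -0.3306  0.1511] [0.0014 0.0014] 0.678
pan [ 0.6359 -0.0045  0.0809] [0.0011 0.0011] 0.636
knob [ 0.4355 -0.0442  0.0467] [0.0007 0.0007] 0.438
mat [ 0.4307 -0.0405  0.0022] [0.0009 0.0009] 0.433
p0 [0.4956 0.3736 0.0309] [0.0001 0.0001] 0.621
p1 [0.5616 0.2861 0.0299] [0.0007 0.0007] 0.63
p2 [0.6268 0.1982 0.0307] [0.0014 0.0014] 0.657
```

Two vases are present: the short at (0.477,-0.246), rim 0.127; the middle at (0.592,-0.331), rim 0.151. The heights agree with the text (about 1–2 mm high). Now a move helper, so that I can compute shifts.

```bash
cat >> h.py <<'E'
def go(x,y,z,yaw=np.pi/2):
    s=robot.read_state(); p=np.array(s["eef_pos"]);R=Ro.from_euler('xyz',s["orientation"])
    T=Ro.from_euler('xyz',[np.pi,0,yaw])
    print("t",round(s["t"],2),"at",p.round(4),np.round(s["orientation"],4),"w",round(s["grip_width"],4),"F",np.round(s["contact_force"],2))
    print("turn",(R.inv()*T).as_rotvec().round(4),"shift",(R.inv().apply(np.array([x,y,z])-p)/0.03).round(3))
E
python3 -c "
from h import *
go(0.42,0.15,0.26)"
```

```text
t 1.35 at [0.2361 0.4968 0.2313] [3.1415 0.     2.6979] w 0.0858 F [-1.91 -0.88  0.7 ]
turn [ 1.0000e-04 -0.0000e+00  1.1271e+00] shift [-10.497  -7.809  -0.957]
```

Request:
{"op": "send_rows", "data": {"steps": [[0, 0, 0.3, -2.5, -2, -0.96, 0], [0, 0, 0.6, -5, -4, -0.96, 0], [0, 0, 0.8, -7.5, -6, -0.96, 0], [0, 0, 1.0, -9, -7, -0.96, 0], [0, 0, 1.127, -10.5, -7.8, -0.96, 0], [0, 0, 1.127, -10.5, -7.8, -0.96, 0], [0, 0, 1.127, -10.5, -7.8, -0.96, 0], [0, 0, 1.127, -10.5, -7.8, -0.96, 0]], "squeeze": 30}}

```text
t: 2.02
eef_pos: [0.3908, 0.2019, 0.2584]
orientation: [3.141, -0.001, 1.692]
contact_force: [0.7, 0.5, -1.1]
grip_width: 0.0854
```

```bash
python3 -c "
from h import *
go(0.4355,-0.0442,0.20)"
```

```text
t 2.02 at [0.3908 0.2019 0.2584] [ 3.1407e+00 -9.0000e-04  1.6920e+00] w 0.0854 F [ 0.66  0.54 -1.07]
turn [ 0.0008 -0.001   0.1212] shift [-8.327  0.487  1.94 ]
```

Request:
{"op": "send_rows", "data": {"steps": [[0, 0, 0.121, -1.3, 0.1, 1, 0], [0, 0, 0.121, -2.6, 0.2, 1.9, 0], [0, 0, 0.121, -4, 0.3, 1.9, 0], [0, 0, 0.121, -5.3, 0.4, 1.9, 0], [0, 0, 0.121, -6.6, 0.49, 1.9, 0], [0, 0, 0.121, -8.3, 0.49, 1.9, 0], [0, 0, 0.121, -8.3, 0.49, 1.9, 0], [0, 0, 0.121, -8.3, 0.49, 1.9, 0]]}}

```text
t: 2.68
eef_pos: [0.4365, -0.0474, 0.2016]
orientation: [3.14, 0.003, 1.566]
contact_force: [-0.2, -0.9, 0.3]
grip_width: 0.0853
```

```bash
python3 -c "
from h import *
go(0.4355,-0.0442,0.10)
cv2.imwrite('pics/w1.png',optics.snapshot('wrist'))
for r in optics.look_for('check_weight','wrist'): print(r['score'],toW('wrist',r['at']).round(4),pix('wrist',toW('wrist',r['at'])))
for r in optics.look_for('mat_top','wrist'): print(r['score'],toW('wrist',r['at']).round(4),pix('wrist',toW('wrist',r['at'])))
print(optics.get_calibration('wrist'))
"
```

```text
t 2.68 at [ 0.4365 -0.0474  0.2016] [3.1400e+00 2.6000e-03 1.5664e+00] w 0.0853 F [-0.19 -0.87  0.3 ]
turn [ 0.0016  0.0026 -0.0044] shift [ 0.117 -0.04   3.385]
0.88 [ 0.5044 -0.1216  0.0354] [348.12057828 262.43994793]
0.78 [ 0.4356 -0.0389  0.0343] [279.56669977 181.00281999]
0.74 [0.4512 0.0673 0.0304] [298.36398032  58.28584188]
0.67 [ 0.4145 -0.1222  0.0331] [258.35905771 261.67292137]
0.85 [ 0.4205 -0.0268 -0.0016] [265.09016279 163.06968255]
{'K': array([[338.31624682,   0.        , 280.31732219],
       [  0.        , 338.31624682, 205.2372009 ],
       [  0.        ,   0.        ,   1.        ]]), 'position': array([0.43566605, 0.03133727, 0.34285693]), 'attitude': array([ 2.85064768e+00, -2.88725851e-05,  6.89071659e-03])}
```

View pics/w1.png

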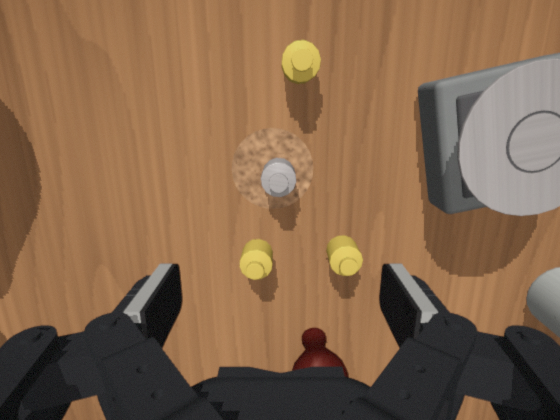

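Wrist picture: steel weight's knob at (279,182) on the cork mat centred at about (273,168); the yellow ones lie around it; pan ring at (540,142).

```bash
python3 -c "
from h import *
c=cal('wrist')
print('mat',atz('wrist',(273,168),0,c).round(4),'knob',atz('wrist',(279,182),.044,c).round(4),'pan',atz('wrist',(540,142),.08,c).round(4))
print('tcp pix',pix('wrist',robot.read_state()['eef_pos']))
for a,b,n in (((266.7,190.6),(239.6,227.6),(279,182)),((277.4,228.4),(324.3,204.4),(540,142)),((268.5,200.2),(239,239.6),(273,168))):
  x,e=tri([ray('scene',a),ray('side',b),ray('wrist',n,c)]);print(x.round(4),np.round(e,4))
im=cv2.imread('pics/w1.png'); 
cv2.imwrite('pics/w1c.png',cv2.resize(im[120:220,220:340],None,fx=5,fy=5,interpolation=cv2.INTER_CUBIC))
cv2.imwrite('pics/w1d.png',cv2.resize(im[50:220,410:560],None,fx=3.5,fy=3.5,interpolation=cv2.INTER_CUBIC))
"
```

```text
mat [ 0.4286 -0.0316  0.    ] knob [ 0.435  -0.0362  0.044 ] pan [0.6353 0.0047 0.08  ]
tcp pix [280.53322376 265.16260583]
[ 0.4346 -0.0406  0.0439] [0.004  0.0015 0.0043]
[ 6.359e-01 -4.000e-04  7.890e-02] [0.0041 0.0024 0.005 ]
[ 0.429  -0.0365 -0.0013] [0.0043 0.0022 0.0046]
```

View pics/w1c.png

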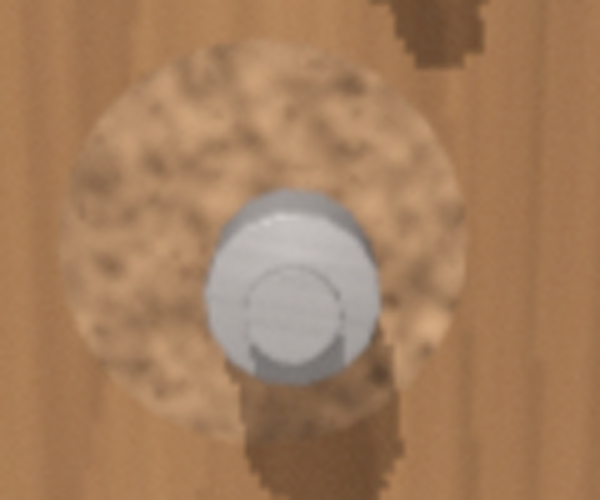

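View pics/w1d.png

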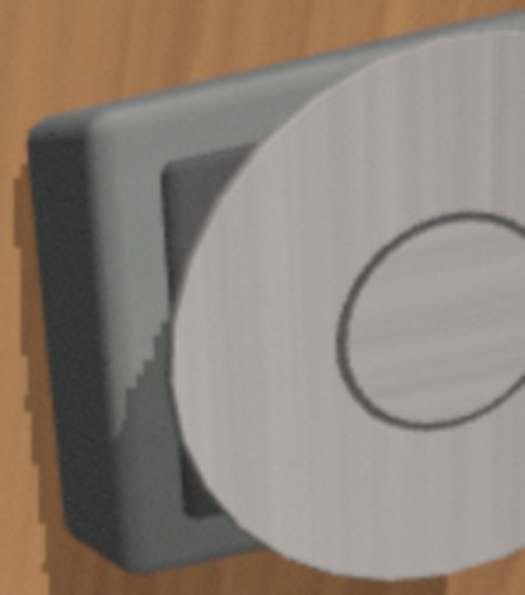

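The wrist view disagrees by about 8 mm in y; the arm was still settling in that picture. Retaking settled.

```bash
cat >> h.py <<'E'
def wsnap(name):
    p0=np.array(robot.read_state()["eef_pos"]); c=cal("wrist"); im=optics.snapshot("wrist"); p1=np.array(robot.read_state()["eef_pos"])
    cv2.imwrite(f"pics/{name}.png",im); np.savez(f"pics/{name}.npz",K=c[0],t=c[1],R=c[2]); print("drift",(p1-p0).round(4),"tcp",p0.round(4)); return im,c
def lc(name):
    d=np.load(f"pics/{name}.npz"); return d["K"],d["t"],d["R"]
E
python3 -c "
from h import *
im,c=wsnap('w2')
for n in ('check_weight','mat_top'):
  for r in optics.look_for(n,'wrist'): print(n,r['score'],toW('wrist',r['at'],c).round(4),pix('wrist',toW('wrist',r['at'],c),c))
cv2.imwrite('pics/w2c.png',cv2.resize(im[120:220,220:340],None,fx=5,fy=5,interpolation=cv2.INTER_CUBIC))
"
```

```text
drift [-0.      0.0006 -0.0001] tcp [ 0.4363 -0.0401  0.2009]
check_weight 0.98 [ 0.4351 -0.0435  0.0323] [279.15071444 186.78358744]
check_weight 0.95 [ 0.4157 -0.1249  0.0336] [259.38338434 265.55869007]
check_weight 0.82 [ 0.4992 -0.1302  0.0312] [341.50843466 269.7624445 ]
check_weight 0.79 [0.4538 0.057  0.0339] [301.7698077   72.65380688]
mat_top 0.98 [ 0.4223 -0.0379 -0.0012] [266.85826143 173.86500171]
mat_top 0.26 [ 0.6182 -0.011   0.0799] [513.45355582 162.11595462]
```

View pics/w2c.png

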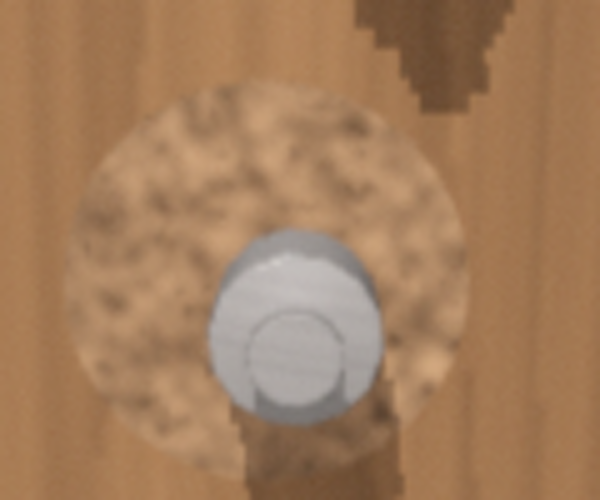

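```bash
python3 -c "
from h import *
c=lc('w2')
print('mat',atz('wrist',(273.3,176),0,c).round(4),'knob',atz('wrist',(278.9,191.5),.044,c).round(4))
for a,b,n in (((266.7,190.6),(239.6,227.6),(278.9,191.5)),((268.5,200.2),(239,239.6),(273.3,176))):
  x,e=tri([ray('scene',a),ray('side',b),ray('wrist',n,c)]);print(x.round(4),np.round(e,4))
go(0.4355,-0.0425,0.10)
"
```

```text
mat [ 0.4289 -0.0399  0.    ] knob [ 0.4349 -0.0451  0.044 ]
[ 0.4352 -0.0443  0.0467] [0.0007 0.0008 0.0003]
[ 0.4298 -0.04    0.0014] [0.0008 0.0015 0.001 ]
t 2.98 at [ 0.4363 -0.0394  0.2008] [-3.1413e+00 -7.0000e-04  1.5806e+00] w 0.0851 F [-0.02 -0.17  0.3 ]
turn [-0.0003 -0.0007  0.0098] shift [-0.106 -0.026  3.361]
```

Request:
{"op": "send_rows", "data": {"steps": [[0, 0, 0, 0, 0, 1, 60], [0, 0, 0, 0, 0, 2, 60], [0, 0, 0, 0, 0, 3, 60], [0, 0, 0, 0, 0, 3.35, 60], [0, 0, 0, 0, 0, 3.35, 60], [0, 0, 0, 0, 0, 3.35, 60], [0, 0, 0, 0, 0, 3.35, 60], [0, 0, 0, 0, 0, 3.35, 60]]}}

```text
t: 3.65
eef_pos: [0.4378, -0.041, 0.1018]
orientation: [3.138, -0.0, 1.578]
contact_force: [-0.6, -0.5, 0.1]
grip_width: 0.0656
```

```bash
python3 -c "
from h import *
go(0.435,-0.0445,0.006)"
```

```text
t 3.65 at [ 0.4378 -0.041   0.1018] [ 3.1383e+00 -3.0000e-04  1.5778e+00] w 0.0656 F [-0.63 -0.5   0.09]
turn [ 0.0033 -0.0004  0.007 ] shift [-0.117 -0.104  3.194]
```

Request:
{"op": "send_rows", "data": {"steps": [[0, 0, 0.007, -0.12, -0.09, 0.5, 60], [0, 0, 0.007, -0.12, -0.09, 1.2, 60], [0, 0, 0.007, -0.12, -0.09, 1.9, 60], [0, 0, 0.007, -0.12, -0.09, 2.6, 60], [0, 0, 0.007, -0.12, -0.09, 3.0, 60], [0, 0, 0.007, -0.12, -0.09, 3.15, 60], [0, 0, 0.007, -0.12, -0.09, 3.15, 60], [0, 0, 0.007, -0.12, -0.09, 3.15, 60]]}}

```text
t: 4.32
eef_pos: [0.4348, -0.045, 0.0069]
orientation: [3.139, -0.0, 1.57]
contact_force: [-0.6, 0.0, 0.4]
grip_width: 0.0654
```

```bash
python3 -c "
from h import *
go(0.435,-0.0445,0.006)
im,c=wsnap('w3')"
```

```text
t 4.32 at [ 0.4348 -0.045   0.0069] [ 3.1395 -0.      1.57  ] w 0.0654 F [-0.62  0.03  0.45]
turn [ 0.0021 -0.     -0.0008] shift [0.017 0.007 0.03 ]
drift [ 0.0002 -0.      0.0002] tcp [ 0.4348 -0.045   0.0069]
```

View pics/w3.png

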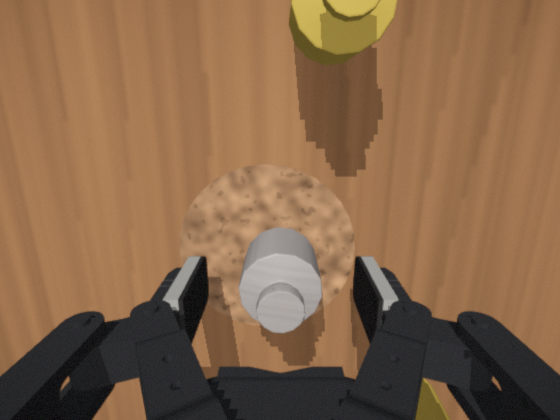

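The weight's knob at (281,308) is centred between the pads. Closing.

Request:
{"op": "send_rows", "data": {"steps": [[0, 0, 0, 0, 0, 0, 100], [0, 0, 0, 0, 0, 0, 130], [0, 0, 0, 0, 0, 0, 160], [0, 0, 0, 0, 0, 0, 190], [0, 0, 0, 0, 0, 0, 190], [0, 0, 0, 0, 0, 0, 190], [0, 0, 0, 0, 0, -0.1, 190], [0, 0, 0, 0, 0, -0.2, 190]], "squeeze": 40}}

```text
t: 5.03
eef_pos: [0.433, -0.0449, 0.0119]
orientation: [-3.141, -0.0, 1.57]
contact_force: [0.8, -0.5, -1.7]
grip_width: 0.0323
```

Request:
{"op": "send_rows", "data": {"steps": [[0, 0, 0, 0, 0, -0.5, 190], [0, 0, 0, 0, 0, -1.2, 190], [0, 0, 0, 0, 0, -2.0, 190], [0, 0, 0, 0, 0, -3.0, 190], [0, 0, 0, 0, 0, -4.0, 190], [0, 0, 0, 0, 0, -5.0, 190], [0, 0, 0, 0, 0, -5.0, 190], [0, 0, 0, 0, 0, -5.0, 190]]}}

```text
t: 5.7
eef_pos: [0.4346, -0.0449, 0.1632]
orientation: [3.138, -0.001, 1.57]
contact_force: [-1.0, 0.5, -3.1]
grip_width: 0.0329
```

```bash
python3 -c "
from h import *
go(0.636,-0.0045,0.16)
im,c=wsnap('w4')"
```

```text
t 5.7 at [ 0.4346 -0.0449  0.1632] [ 3.138e+00 -8.000e-04  1.570e+00] w 0.0329 F [-0.98  0.52 -3.11]
turn [ 0.0036 -0.0008 -0.0008] shift [1.354 6.712 0.133]
drift [-0.0016  0.0002 -0.0016] tcp [ 0.4346 -0.0449  0.1632]
```

View pics/w4.png

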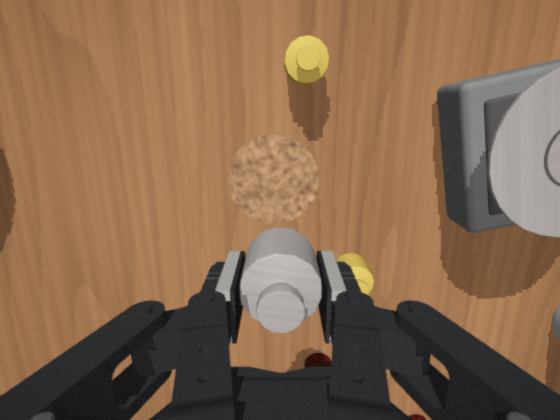

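Weight held (width 33 mm); the mat, now bare, is at (274,178). Now over the pan.

Request:
{"op": "send_rows", "data": {"steps": [[0, 0, 0, 0.1, 0.6, 0, 190], [0, 0, 0, 0.4, 1.8, 0, 190], [0, 0, 0, 0.7, 3.0, 0, 190], [0, 0, 0, 0.95, 4.2, 0, 190], [0, 0, 0, 1.15, 5.4, 0, 190], [0, 0, 0, 1.3, 6.2, 0, 190], [0, 0, 0, 1.35, 6.68, 0, 190], [0, 0, 0, 1.35, 6.68, 0, 190]]}}

```text
t: 6.42
eef_pos: [0.6352, -0.0034, 0.1577]
orientation: [-3.138, 0.001, 1.572]
contact_force: [1.0, -0.1, -2.3]
grip_width: 0.0325
```

Request:
{"op": "send_rows", "data": {"steps": [[0, 0, 0, 0, 0, 0, 190], [0, 0, 0, 0, 0, 0, 190], [0, 0, 0, 0, 0, 0, 190]]}}

```text
t: 6.67
eef_pos: [0.6323, -0.0052, 0.161]
orientation: [-3.139, -0.0, 1.569]
contact_force: [-0.2, 0.2, -2.4]
grip_width: 0.0324
```

```bash
python3 -c "
from h import *
go(0.636,-0.0045,0.10)
im,c=wsnap('w5')
c=lc('w4');print('mat',atz('wrist',(274,178.5),0,c))"
```

```text
t 6.67 at [ 0.6323 -0.0052  0.161 ] [-3.1386e+00 -1.0000e-04  1.5686e+00] w 0.0324 F [-0.15  0.2  -2.41]
turn [-0.003  -0.0001 -0.0022] shift [0.023 0.128 2.032]
drift [0.0003 0.0001 0.0006] tcp [ 0.6323 -0.0052  0.161 ]
mat [ 0.42931788 -0.03926126  0.        ]
```

View pics/w5.png

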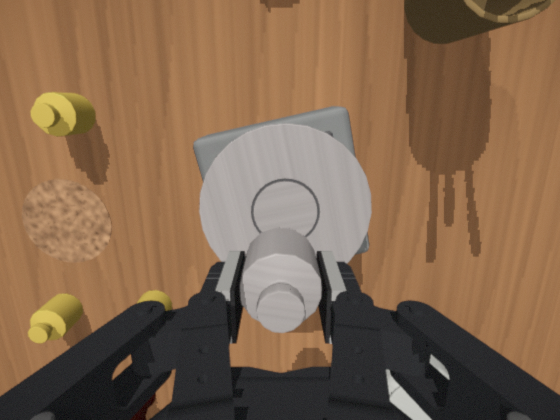

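```bash
python3 -c "
from h import *
c=lc('w5')
for v in (210,212): print('pan',atz('wrist',(285.5,v),.08,c))
x,e=tri([ray('scene',(277.4,228.4)),ray('side',(324.3,204.4)),ray('wrist',(285.5,211),c)]);print(x.round(4),np.round(e,4))
# predicted ring outline
for a in np.arange(0,360,45): print(a,pix('wrist',[.6365+.024*np.cos(np.radians(a)),-.0045+.024*np.sin(np.radians(a)),.08],c).round(1))
"
```

```text
pan [ 0.63560475 -0.00402478  0.08      ]
pan [ 0.63560752 -0.00547583  0.08      ]
[ 0.6358 -0.0045  0.0808] [0.0011 0.0012 0.0002]
0 [321.5 210.6]
45 [312.  186.7]
90 [286.9 176.5]
135 [261.8 186.8]
180 [252.1 210.7]
225 [262.7 233.6]
270 [286.7 242.8]
315 [310.8 233.5]
```

Request:
{"op": "send_rows", "data": {"steps": [[0, 0, 0, 0, 0.1, 0.4, 190], [0, 0, 0, 0, 0.1, 0.9, 190], [0, 0, 0, 0, 0.1, 1.4, 190], [0, 0, 0, 0, 0.1, 1.8, 190], [0, 0, 0, 0, 0.1, 2.1, 190], [0, 0, 0, 0, 0.1, 2.15, 190], [0, 0, 0, 0, 0.1, 2.15, 190], [0, 0, 0, 0, 0.1, 2.15, 190]]}}

```text
t: 7.38
eef_pos: [0.6376, -0.0048, 0.0981]
orientation: [3.14, 0.0, 1.57]
contact_force: [-0.7, -0.8, -2.2]
grip_width: 0.0326
```

Request:
{"op": "send_rows", "data": {"steps": [[0, 0, 0, 0, 0, 0, 190], [0, 0, 0, 0, 0, 0, 190], [0, 0, 0, 0, 0, 0, 190]]}}

```text
t: 7.63
eef_pos: [0.6377, -0.0047, 0.0983]
orientation: [3.14, -0.0, 1.57]
contact_force: [-1.1, 0.6, -2.6]
grip_width: 0.0327
```

```bash
python3 -c "
from h import *
go(0.6357,-0.0055,0.0865)"
```

```text
t 7.63 at [ 0.6377 -0.0047  0.0983] [ 3.1400e+00 -1.0000e-04  1.5699e+00] w 0.0327 F [-1.07  0.57 -2.6 ]
turn [ 0.0016 -0.0001 -0.0009] shift [-0.027 -0.066  0.393]
```

Request:
{"op": "send_rows", "data": {"steps": [[0, 0, 0, -0.03, -0.066, 0.1, 190], [0, 0, 0, -0.03, -0.066, 0.2, 190], [0, 0, 0, -0.03, -0.066, 0.3, 190], [0, 0, 0, -0.03, -0.066, 0.38, 190], [0, 0, 0, -0.03, -0.066, 0.44, 190], [0, 0, 0, -0.03, -0.066, 0.5, 190], [0, 0, 0, -0.03, -0.066, 0.5, 190], [0, 0, 0, -0.03, -0.066, 0.5, 190]]}}

```text
t: 8.3
eef_pos: [0.6349, -0.0056, 0.0825]
orientation: [-3.141, -0.0, 1.57]
contact_force: [-0.7, 0.4, -0.5]
grip_width: 0.0322
```

```bash
python3 -c "
from h import *
go(0.6357,-0.0055,0.0800)"
```

```text
t 8.3 at [ 0.6349 -0.0056  0.0825] [-3.1412 -0.      1.5699] w 0.0322 F [-0.67  0.38 -0.51]
turn [-0.0004 -0.     -0.0009] shift [0.003 0.026 0.084]
```

Request:
{"op": "send_rows", "data": {"steps": [[0, 0, 0, 0, 0, 0.05, 190], [0, 0, 0, 0, 0, 0.05, 190], [0, 0, 0, 0, 0, 0.05, 150], [0, 0, 0, 0, 0, 0.05, 145], [0, 0, 0, 0, 0, 0.05, 140], [0, 0, 0, 0, 0, 0.05, 130], [0, 0, 0, 0, 0, 0.05, 120], [0, 0, 0, 0, 0, 0.05, 110]], "squeeze": 20}}

```text
t: 8.97
eef_pos: [0.6352, -0.0055, 0.081]
orientation: [3.141, -0.0, 1.57]
contact_force: [0.1, 0.0, 0.1]
grip_width: 0.0485
```

Request:
{"op": "send_rows", "data": {"steps": [[0, 0, 0, 0, 0, 0, 100], [0, 0, 0, 0, 0, 0, 90], [0, 0, 0, 0, 0, 0, 80], [0, 0, 0, 0, 0, 0, 80], [0, 0, 0, 0, 0, 0, 80], [0, 0, 0, 0, 0, 0, 80], [0, 0, 0, 0, 0, 0, 80], [0, 0, 0, 0, 0, 0, 80]]}}

```text
t: 9.63
eef_pos: [0.6351, -0.0056, 0.081]
orientation: [3.142, 0.0, 1.57]
contact_force: [0.6, 0.7, 0.1]
grip_width: 0.0587
```

```bash
python3 -c "
from h import *
go(0.6357,-0.0055,0.0800)
wsnap('w6'); cv2.imwrite('pics/side6.png',optics.snapshot('side'))"
```

```text
t 9.63 at [ 0.6351 -0.0056  0.081 ] [3.1415 0.     1.5699] w 0.0587 F [0.6  0.67 0.08]
turn [ 0.0001  0.     -0.0009] shift [0.002 0.02  0.033]
drift [-0.  0. -0.] tcp [ 0.6351 -0.0056  0.081 ]
```

View pics/w6.png

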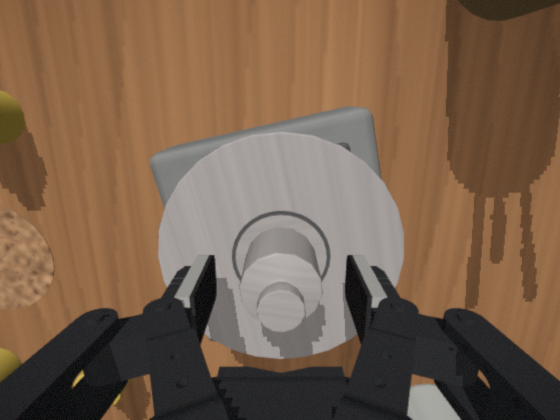

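View pics/side6.png

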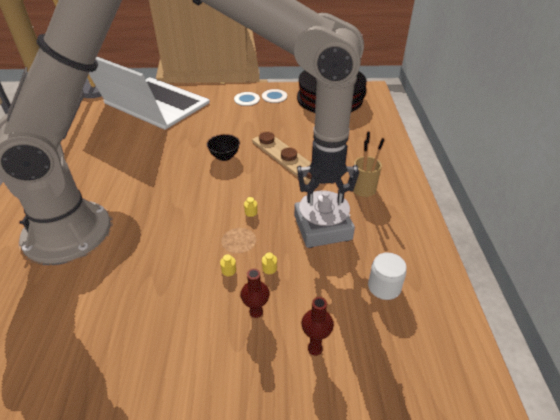

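The weight stands centred in the ring (ring 233–330 px, weight at 281), jaws clear. Waiting about 2 s.

Request:
{"op": "send_rows", "data": {"steps": [[0, 0, 0, 0, 0, 0, 80], [0, 0, 0, 0, 0, 0, 80], [0, 0, 0, 0, 0, 0, 80], [0, 0, 0, 0, 0, 0, 80], [0, 0, 0, 0, 0, 0, 80], [0, 0, 0, 0, 0, 0, 80], [0, 0, 0, 0, 0, 0, 80], [0, 0, 0, 0, 0, 0, 80]]}}

```text
t: 10.4
eef_pos: [0.6351, -0.0055, 0.081]
orientation: [3.141, -0.0, 1.57]
contact_force: [1.5, -0.3, 0.3]
grip_width: 0.0585
```

Request:
{"op": "send_rows", "data": {"steps": [[0, 0, 0, 0, 0, 0, 80], [0, 0, 0, 0, 0, 0, 80], [0, 0, 0, 0, 0, 0, 80], [0, 0, 0, 0, 0, 0, 80], [0, 0, 0, 0, 0, 0, 80], [0, 0, 0, 0, 0, 0, 80], [0, 0, 0, 0, 0, 0, 80], [0, 0, 0, 0, 0, 0, 80]]}}

```text
t: 11.07
eef_pos: [0.6351, -0.0055, 0.081]
orientation: [3.142, -0.0, 1.57]
contact_force: [-0.7, 0.7, -0.5]
grip_width: 0.0587
```

Request:
{"op": "send_rows", "data": {"steps": [[0, 0, 0, 0, 0, 0, 80], [0, 0, 0, 0, 0, 0, 80], [0, 0, 0, 0, 0, 0, 80], [0, 0, 0, 0, 0, 0, 80], [0, 0, 0, 0, 0, 0, 80], [0, 0, 0, 0, 0, 0, 80], [0, 0, 0, 0, 0, 0, 80], [0, 0, 0, 0, 0, 0, 80]]}}

```text
t: 11.73
eef_pos: [0.6351, -0.0055, 0.081]
orientation: [3.142, -0.0, 1.57]
contact_force: [-0.3, 0.2, 0.2]
grip_width: 0.0586
```

Request:
{"op": "send_rows", "data": {"steps": [[0, 0, 0, 0, 0, 0, 110], [0, 0, 0, 0, 0, 0, 130], [0, 0, 0, 0, 0, 0, 160], [0, 0, 0, 0, 0, 0, 190], [0, 0, 0, 0, 0, 0, 190], [0, 0, 0, 0, 0, 0, 190], [0, 0, 0, 0, 0, -0.2, 190], [0, 0, 0, 0, 0, -0.4, 190]], "squeeze": 40}}

```text
t: 12.4
eef_pos: [0.6343, -0.0054, 0.0925]
orientation: [-3.139, -0.0, 1.57]
contact_force: [-0.0, -0.2, -3.2]
grip_width: 0.0323
```

Request:
{"op": "send_rows", "data": {"steps": [[0, 0, 0, 0, 0, -0.5, 190], [0, 0, 0, 0, 0, -1.0, 190], [0, 0, 0, 0, 0, -1.5, 190], [0, 0, 0, 0, 0, -2.0, 190], [0, 0, 0, 0, 0, -2.5, 190], [0, 0, 0, 0, 0, -2.5, 190], [0, 0, 0, 0, 0, -2.5, 190], [0, 0, 0, 0, 0, -2.5, 190]]}}

```text
t: 13.07
eef_pos: [0.6343, -0.0054, 0.1669]
orientation: [-3.14, -0.0, 1.57]
contact_force: [-0.6, -0.3, -3.7]
grip_width: 0.0324
```

```bash
python3 -c "
from h import *
go(0.4295,-0.040,0.165)"
```

```text
t 13.07 at [ 0.6343 -0.0054  0.1669] [-3.1395e+00 -3.0000e-04  1.5698e+00] w 0.0324 F [-0.65 -0.3  -3.73]
turn [-0.002  -0.0003 -0.001 ] shift [-1.161 -6.824  0.078]
```

Request:
{"op": "send_rows", "data": {"steps": [[0, 0, 0, -0.1, -0.6, 0, 190], [0, 0, 0, -0.3, -1.8, 0, 190], [0, 0, 0, -0.5, -3.0, 0, 190], [0, 0, 0, -0.8, -4.2, 0, 190], [0, 0, 0, -1.0, -5.4, 0, 190], [0, 0, 0, -1.16, -6.4, 0, 190], [0, 0, 0, -1.16, -6.82, 0, 190], [0, 0, 0, -1.16, -6.82, 0, 190]]}}

```text
t: 13.73
eef_pos: [0.4254, -0.0402, 0.1664]
orientation: [-3.136, -0.002, 1.569]
contact_force: [0.2, 1.0, -3.0]
grip_width: 0.0323
```

Request:
{"op": "send_rows", "data": {"steps": [[0, 0, 0, 0, 0, 0.5, 190], [0, 0, 0, 0, 0, 1.2, 190], [0, 0, 0, 0, 0, 2.2, 190], [0, 0, 0, 0, 0, 3.2, 190], [0, 0, 0, 0, 0, 4.2, 190], [0, 0, 0, 0, 0, 4.7, 190], [0, 0, 0, 0, 0, 4.7, 190], [0, 0, 0, 0, 0, 4.7, 190]]}}

```text
t: 14.4
eef_pos: [0.4301, -0.0403, 0.0261]
orientation: [-3.139, 0.001, 1.57]
contact_force: [0.8, 0.8, -2.1]
grip_width: 0.0323
```

```bash
python3 -c "
from h import *
go(0.4295,-0.040,0.007)
wsnap('w7')"
```

```text
t 14.4 at [ 0.4301 -0.0403  0.0261] [-3.1391e+00  1.0000e-03  1.5698e+00] w 0.0323 F [ 0.82  0.81 -2.13]
turn [-0.0025  0.001  -0.001 ] shift [ 0.011 -0.017  0.635]
drift [ 0.0013 -0.0001  0.0011] tcp [ 0.4301 -0.0403  0.0261]
```

View pics/w7.png

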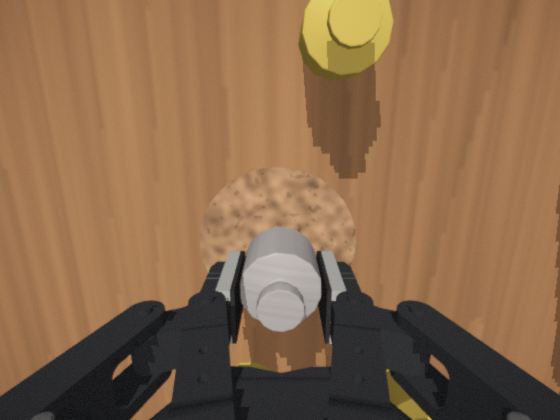

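Request:
{"op": "send_rows", "data": {"steps": [[0, 0, 0, 0, -0.02, 0.2, 190], [0, 0, 0, 0, -0.02, 0.35, 190], [0, 0, 0, 0, -0.02, 0.47, 190], [0, 0, 0, 0, -0.02, 0.55, 190], [0, 0, 0, 0, -0.02, 0.6, 190], [0, 0, 0, 0, -0.02, 0.64, 190], [0, 0, 0, 0, -0.02, 0.66, 190], [0, 0, 0, 0, -0.02, 0.66, 190]]}}

```text
t: 15.12
eef_pos: [0.4299, -0.0401, 0.0079]
orientation: [-3.142, -0.001, 1.57]
contact_force: [-2.6, 0.1, 4.1]
grip_width: 0.0328
```

Touching down (force +4 N). Release and rise.

Request:
{"op": "send_rows", "data": {"steps": [[0, 0, 0, 0, 0, 0, 160], [0, 0, 0, 0, 0, 0, 145], [0, 0, 0, 0, 0, 0, 130], [0, 0, 0, 0, 0, 0, 115], [0, 0, 0, 0, 0, 0, 90], [0, 0, 0, 0, 0, 0, 60], [0, 0, 0, 0, 0, 0, 60], [0, 0, 0, 0, 0, 0, 60]], "squeeze": 20}}

```text
t: 15.78
eef_pos: [0.4299, -0.0402, 0.0071]
orientation: [3.142, 0.0, 1.57]
contact_force: [-0.5, -0.1, -0.5]
grip_width: 0.0649
```

Request:
{"op": "send_rows", "data": {"steps": [[0, 0, 0, 0, 0, -0.3, 60], [0, 0, 0, 0, 0, -0.8, 60], [0, 0, 0, 0, 0, -1.6, 60], [0, 0, 0, 0, 0, -2.6, 60], [0, 0, 0, 0, 0, -3.8, 60], [0, 0, 0, 0, 0, -5.0, 60], [0, 0, 0, 0, 0, -6.2, 60], [0, 0, 0, 0, 0, -7.0, 60]]}}

```text
t: 16.45
eef_pos: [0.431, -0.0408, 0.2212]
orientation: [3.136, -0.001, 1.569]
contact_force: [1.5, -0.6, -0.2]
grip_width: 0.0654
```

Request:
{"op": "send_rows", "data": {"steps": [[0, 0, 0, 0, 0, 0, 60], [0, 0, 0, 0, 0, 0, 60], [0, 0, 0, 0, 0, 0, 60], [0, 0, 0, 0, 0, 0, 60]]}}

```text
t: 16.78
eef_pos: [0.4286, -0.0401, 0.2159]
orientation: [-3.139, 0.0, 1.57]
contact_force: [0.8, -0.3, 0.4]
grip_width: 0.0654
```

```bash
python3 -c "
from h import *
go(0.4768,-0.2458,0.22)
wsnap('w8')"
```

```text
t 16.78 at [ 0.4286 -0.0401  0.2159] [-3.1386e+00  2.0000e-04  1.5697e+00] w 0.0654 F [ 0.76 -0.31  0.43]
turn [-0.003   0.0002 -0.0011] shift [-6.854  1.614 -0.14 ]
drift [ 0.     -0.     -0.0001] tcp [ 0.4286 -0.0401  0.2159]
```

View pics/w8.png

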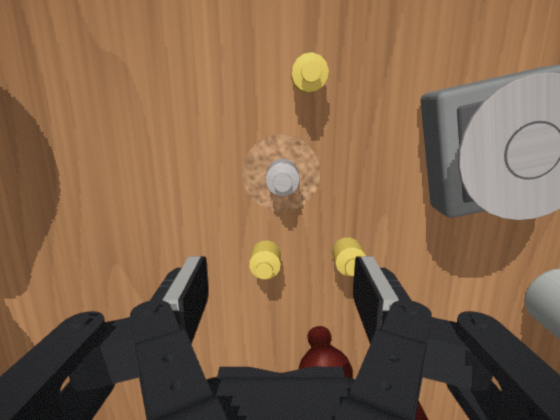

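Weight is back on the mat (knob (283,181), mat centre (281,173)). Next, the short vase.

Request:
{"op": "send_rows", "data": {"steps": [[0, 0, 0, -0.5, 0.1, -0.3, 60], [0, 0, 0, -1.6, 0.4, -0.3, 60], [0, 0, 0, -2.8, 0.7, -0.3, 60], [0, 0, 0, -4.0, 1.0, -0.3, 60], [0, 0, 0, -5.2, 1.2, -0.3, 60], [0, 0, 0, -6.2, 1.4, -0.3, 60], [0, 0, 0, -6.8, 1.6, -0.3, 60], [0, 0, 0, -6.85, 1.6, -0.3, 60]]}}

```text
t: 17.5
eef_pos: [0.4763, -0.2509, 0.2248]
orientation: [-3.138, 0.004, 1.562]
contact_force: [0.4, 0.1, 0.4]
grip_width: 0.0654
```

Request:
{"op": "send_rows", "data": {"steps": [[0, 0, 0, 0, 0, 0, 60], [0, 0, 0, 0, 0, 0, 60], [0, 0, 0, 0, 0, 0, 60], [0, 0, 0, 0, 0, 0, 60], [0, 0, 0, 0, 0, 0, 60]]}}

```text
t: 17.92
eef_pos: [0.4779, -0.2443, 0.2262]
orientation: [3.141, -0.001, 1.572]
contact_force: [-0.5, 0.2, 1.0]
grip_width: 0.065
```

```bash
python3 -c "
from h import *
go(0.4768,-0.2458,0.22)
im,c=wsnap('w9')
for n in ('vase_short','vase_middle'):
  for r in optics.look_for(n,'wrist'): print(n,r['score'],toW('wrist',r['at'],c).round(4),pix('wrist',toW('wrist',r['at'],c),c))
"
```

```text
t 17.92 at [ 0.4779 -0.2443  0.2262] [ 3.1414e+00 -1.0000e-03  1.5721e+00] w 0.065 F [-0.52  0.23  1.02]
turn [ 0.0002 -0.001   0.0013] shift [-0.051 -0.037  0.205]
drift [-0.     -0.0003  0.0001] tcp [ 0.4779 -0.2443  0.2262]
vase_short 0.87 [ 0.4758 -0.2393  0.0784] [278.03602585 182.99456162]
vase_middle 0.6 [ 0.5894 -0.3177  0.0975] [405.68209959 274.047285  ]
```

View pics/w9.png

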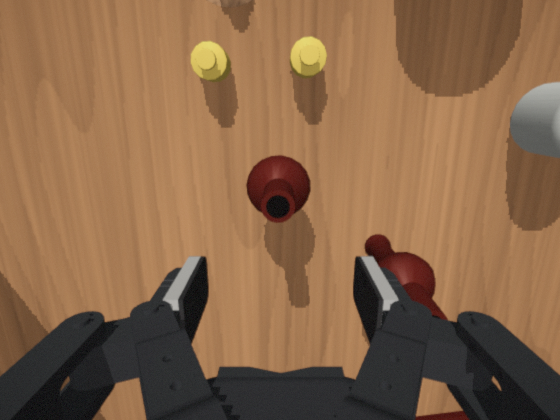

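```bash
python3 -c "
from h import *
im=cv2.imread('pics/w9.png');cv2.imwrite('pics/w9c.png',cv2.resize(im[145:235,235:325],None,fx=6,fy=6,interpolation=cv2.INTER_CUBIC))
c=lc('w9')
x,e=tri([ray('scene',(196.7,178.6)),ray('side',(253.3,273.0)),ray('wrist',(277.7,206),c)]);print(x.round(4),np.round(e,4)); print(atz('wrist',(277.7,206),.125,c))
"
```

```text
[ 0.4764 -0.2457  0.1268] [0.0008 0.0012 0.0005]
[ 0.47587286 -0.24624361  0.125     ]
```

View pics/w9c.png

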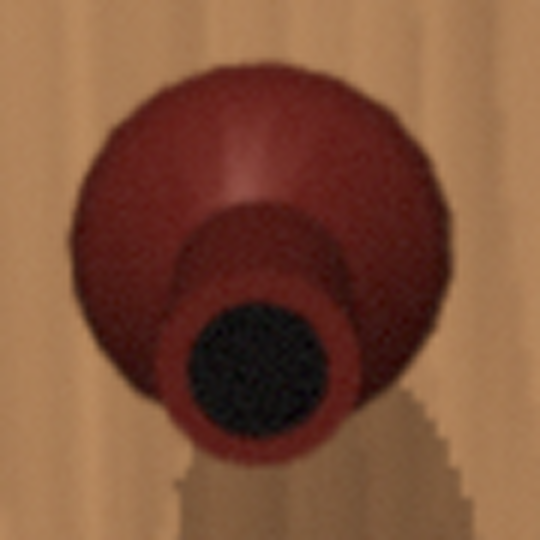

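Request:
{"op": "send_rows", "data": {"steps": [[0, 0, 0, -0.05, -0.05, 0.4, 60], [0, 0, 0, -0.05, -0.05, 1.0, 60], [0, 0, 0, -0.05, -0.05, 1.7, 60], [0, 0, 0, -0.05, -0.05, 2.2, 60], [0, 0, 0, -0.05, -0.05, 2.6, 60], [0, 0, 0, -0.05, -0.05, 2.6, 60], [0, 0, 0, -0.05, -0.05, 2.6, 60], [0, 0, 0, -0.05, -0.05, 2.6, 60]]}}

```text
t: 18.73
eef_pos: [0.4767, -0.2476, 0.1491]
orientation: [3.14, 0.001, 1.57]
contact_force: [0.3, -0.8, 0.8]
grip_width: 0.0653
```

Request:
{"op": "send_rows", "data": {"steps": [[0, 0, 0, 0, 0, 0, 60], [0, 0, 0, 0, 0, 0, 60], [0, 0, 0, 0, 0, 0, 60], [0, 0, 0, 0, 0, 0, 60]]}}

```text
t: 19.07
eef_pos: [0.4765, -0.2473, 0.1486]
orientation: [3.141, 0.0, 1.57]
contact_force: [0.1, 0.7, -0.0]
grip_width: 0.0653
```

```bash
python3 -c "
from h import *
go(0.4762,-0.246,0.088)"
```

```text
t 19.07 at [ 0.4765 -0.2473  0.1486] [3.1406e+00 2.0000e-04 1.5700e+00] w 0.0653 F [ 0.08  0.72 -0.04]
turn [ 0.001   0.0002 -0.0008] shift [ 0.044 -0.01   2.022]
```

Request:
{"op": "send_rows", "data": {"steps": [[0, 0, 0, 0.04, -0.01, 0.3, 60], [0, 0, 0, 0.04, -0.01, 0.7, 60], [0, 0, 0, 0.04, -0.01, 1.1, 60], [0, 0, 0, 0.04, -0.01, 1.5, 60], [0, 0, 0, 0.04, -0.01, 1.8, 60], [0, 0, 0, 0.04, -0.01, 2.0, 60], [0, 0, 0, 0.04, -0.01, 2.0, 60], [0, 0, 0, 0.04, -0.01, 2.0, 60]]}}

```text
t: 19.73
eef_pos: [0.4756, -0.2461, 0.0877]
orientation: [-3.141, -0.0, 1.57]
contact_force: [0.2, -0.4, 0.6]
grip_width: 0.0659
```

Request:
{"op": "send_rows", "data": {"steps": [[0, 0, 0, 0, 0, 0, 60], [0, 0, 0, 0, 0, 0, 60], [0, 0, 0, 0, 0, 0, 60], [0, 0, 0, 0, 0, 0, 60]]}}

```text
t: 20.07
eef_pos: [0.4763, -0.2462, 0.0887]
orientation: [3.14, 0.0, 1.57]
contact_force: [-0.3, 0.1, 0.5]
grip_width: 0.0654
```

```bash
python3 -c "
from h import *
go(0.4762,-0.246,0.088)
wsnap('w10')"
```

```text
t 20.07 at [ 0.4763 -0.2462  0.0887] [3.1405e+00 3.0000e-04 1.5700e+00] w 0.0654 F [-0.27  0.08  0.52]
turn [ 0.0011  0.0003 -0.0008] shift [ 0.005 -0.003  0.023]
drift [-0.0001  0.     -0.0001] tcp [ 0.4763 -0.2462  0.0887]
```

View pics/w10.png

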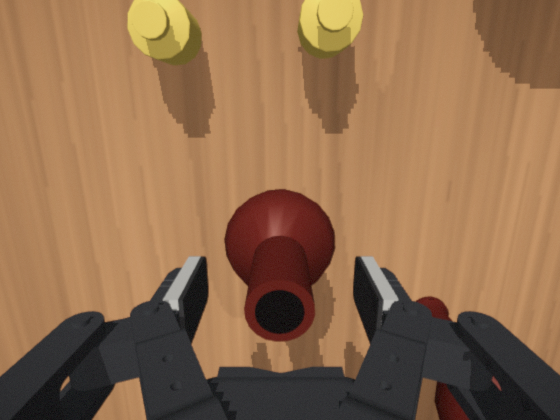

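The neck at (280,310) is centred between the pads. Closing slowly.

Request:
{"op": "send_rows", "data": {"steps": [[0, 0, 0, 0, 0, 0, 100], [0, 0, 0, 0, 0, 0, 130], [0, 0, 0, 0, 0, 0, 150], [0, 0, 0, 0, 0, 0, 165], [0, 0, 0, 0, 0, 0, 175], [0, 0, 0, 0, 0, 0, 185], [0, 0, 0, 0, 0, 0, 200], [0, 0, 0, 0, 0, 0, 210]], "squeeze": 30}}

```text
t: 20.78
eef_pos: [0.476, -0.2461, 0.0883]
orientation: [3.141, 0.0, 1.57]
contact_force: [0.3, -1.2, 1.0]
grip_width: 0.0253
```

Request:
{"op": "send_rows", "data": {"steps": [[0, 0, 0, 0, 0, 0, 210], [0, 0, 0, 0, 0, 0, 210], [0, 0, 0, 0, 0, -0.1, 210], [0, 0, 0, 0, 0, -0.2, 210], [0, 0, 0, 0, 0, -0.35, 210], [0, 0, 0, 0, 0, -0.5, 210], [0, 0, 0, 0, 0, -0.5, 210], [0, 0, 0, 0, 0, -0.5, 210]]}}

```text
t: 21.45
eef_pos: [0.4762, -0.2462, 0.1036]
orientation: [3.141, 0.0, 1.57]
contact_force: [0.2, 0.4, -1.5]
grip_width: 0.0253
```

```bash
python3 -c "
from h import *
go(0.4762,-0.246,0.24)
wsnap('w11');cv2.imwrite('pics/side11.png',cv2.resize(optics.snapshot('side')[190:390,180:400],None,fx=3,fy=3))
cv2.imwrite('pics/scene11.png',cv2.resize(optics.snapshot('scene')[130:270,120:320],None,fx=3.5,fy=3.5))"
```

```text
t 21.45 at [ 0.4762 -0.2462  0.1036] [3.1406e+00 3.0000e-04 1.5699e+00] w 0.0253 F [ 0.17  0.36 -1.47]
turn [ 0.001   0.0003 -0.0009] shift [ 0.005  0.005 -4.545]
drift [-0.0002  0.0002 -0.0003] tcp [ 0.4762 -0.2462  0.1036]
```

View pics/side11.png

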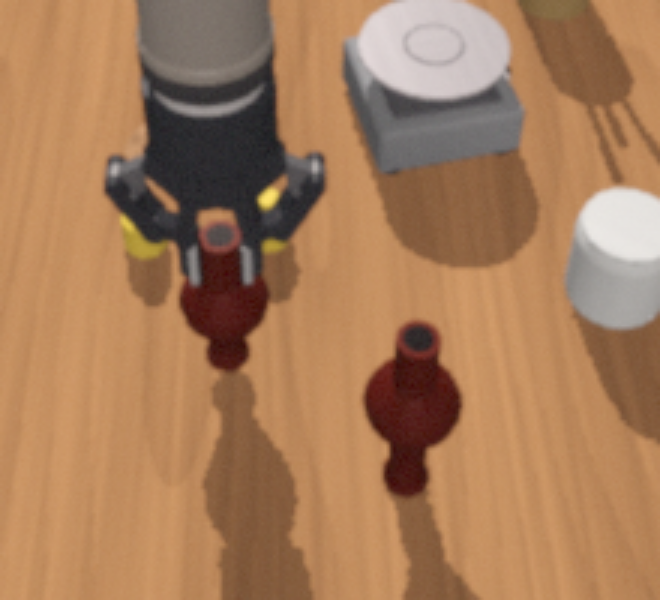

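View pics/scene11.png

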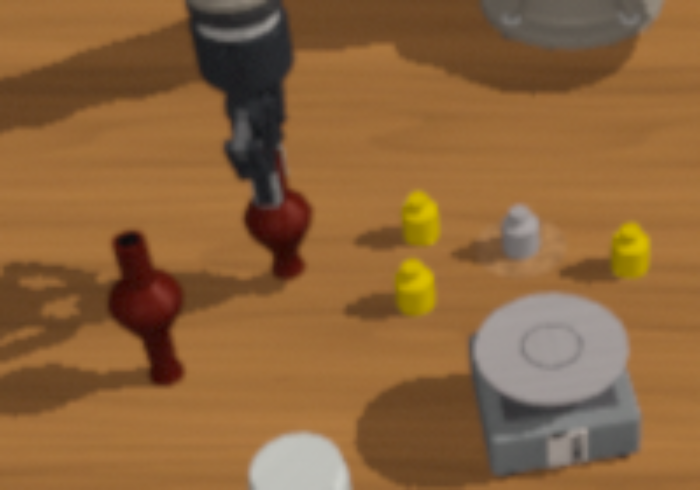

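Vase held upright, 1.5 N. Lift and carry.

Request:
{"op": "send_rows", "data": {"steps": [[0, 0, 0, 0, 0, -0.4, 210], [0, 0, 0, 0, 0, -1.0, 210], [0, 0, 0, 0, 0, -1.7, 210], [0, 0, 0, 0, 0, -2.5, 210], [0, 0, 0, 0, 0, -3.4, 210], [0, 0, 0, 0, 0, -4.1, 210], [0, 0, 0, 0, 0, -4.5, 210], [0, 0, 0, 0, 0, -4.5, 210]]}}

```text
t: 22.27
eef_pos: [0.4775, -0.2476, 0.2422]
orientation: [3.135, 0.003, 1.57]
contact_force: [-0.8, 0.1, -0.2]
grip_width: 0.0253
```

Request:
{"op": "send_rows", "data": {"steps": [[0, 0, 0, 0.4, 0.25, 0, 210], [0, 0, 0, 1.1, 0.7, 0, 210], [0, 0, 0, 2.0, 1.3, 0, 210], [0, 0, 0, 3.0, 2.0, 0, 210], [0, 0, 0, 4.0, 2.65, 0, 210], [0, 0, 0, 4.9, 3.25, 0, 210], [0, 0, 0, 5.6, 3.7, 0, 210], [0, 0, 0, 6.0, 4.0, 0, 210]]}}

```text
t: 22.93
eef_pos: [0.5971, -0.061, 0.2366]
orientation: [-3.14, -0.003, 1.576]
contact_force: [0.4, -0.3, -2.4]
grip_width: 0.0255
```

```bash
python3 -c "
from h import *
go(0.6357,-0.005,0.22)"
```

```text
t 22.93 at [ 0.5971 -0.061   0.2366] [-3.1397e+00 -2.5000e-03  1.5757e+00] w 0.0255 F [ 0.41 -0.32 -2.4 ]
turn [-0.0019 -0.0025  0.0049] shift [1.86  1.298 0.557]
```

Request:
{"op": "send_rows", "data": {"steps": [[0, 0, 0, 0.5, 0.35, 0.1, 210], [0, 0, 0, 1.1, 0.75, 0.2, 210], [0, 0, 0, 1.5, 1.05, 0.3, 210], [0, 0, 0, 1.8, 1.2, 0.4, 210], [0, 0, 0, 1.9, 1.3, 0.5, 210], [0, 0, 0, 1.9, 1.3, 0.5, 210], [0, 0, 0, 1.9, 1.3, 0.5, 210], [0, 0, 0, 1.9, 1.3, 0.5, 210]]}}

```text
t: 23.6
eef_pos: [0.6346, -0.0113, 0.2235]
orientation: [-3.142, 0.001, 1.567]
contact_force: [0.2, -0.5, -0.7]
grip_width: 0.0252
```

Request:
{"op": "send_rows", "data": {"steps": [[0, 0, 0, 0, 0, 0, 210], [0, 0, 0, 0, 0, 0, 210], [0, 0, 0, 0, 0, 0, 210], [0, 0, 0, 0, 0, 0, 210], [0, 0, 0, 0, 0, 0, 210]]}}

```text
t: 24.02
eef_pos: [0.6351, -0.0092, 0.2233]
orientation: [3.141, -0.0, 1.57]
contact_force: [-0.6, -0.7, -0.7]
grip_width: 0.0251
```

```bash
python3 -c "
from h import *
go(0.6357,-0.005,0.185)
wsnap('w12')"
```

```text
t 24.02 at [ 0.6351 -0.0092  0.2233] [ 3.1414e+00 -1.0000e-04  1.5697e+00] w 0.0251 F [-0.6  -0.68 -0.74]
turn [ 0.0002 -0.0001 -0.0011] shift [0.141 0.021 1.277]
drift [-0.      0.0001 -0.0001] tcp [ 0.6351 -0.0092  0.2233]
```

View pics/w12.png

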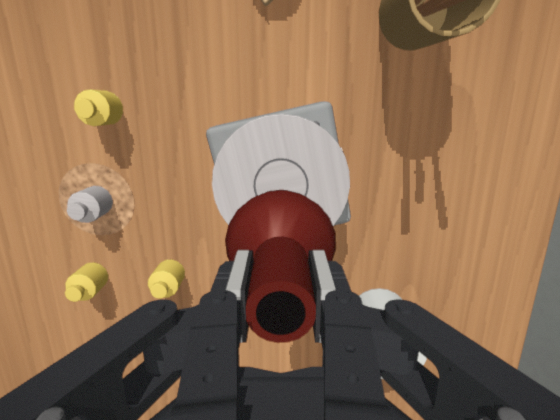

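Vase upright in the grip, pan ring at (281,184). Lower to a few mm above the pan.

Request:
{"op": "send_rows", "data": {"steps": [[0, 0, 0, 0.05, 0.02, 0.2, 210], [0, 0, 0, 0.1, 0.02, 0.5, 210], [0, 0, 0, 0.14, 0.02, 0.8, 210], [0, 0, 0, 0.14, 0.02, 1.1, 210], [0, 0, 0, 0.14, 0.02, 1.4, 210], [0, 0, 0, 0.14, 0.02, 1.6, 210], [0, 0, 0, 0.14, 0.02, 1.65, 210], [0, 0, 0, 0.14, 0.02, 1.65, 210]]}}

```text
t: 24.73
eef_pos: [0.6352, -0.005, 0.1727]
orientation: [-3.14, 0.0, 1.57]
contact_force: [0.1, -0.4, -0.8]
grip_width: 0.0254
```

Request:
{"op": "send_rows", "data": {"steps": [[0, 0, 0, 0, 0, 0, 210], [0, 0, 0, 0, 0, 0, 210], [0, 0, 0, 0, 0, 0, 210], [0, 0, 0, 0, 0, 0, 210], [0, 0, 0, 0, 0, 0, 210]]}}

```text
t: 25.15
eef_pos: [0.6359, -0.005, 0.1741]
orientation: [3.141, -0.0, 1.57]
contact_force: [-0.4, -0.1, -0.7]
grip_width: 0.0252
```

```bash
python3 -c "
from h import *
go(0.6357,-0.005,0.1655)
wsnap('w13')"
```

```text
t 25.15 at [ 0.6359 -0.005   0.1741] [ 3.1408 -0.      1.5698] w 0.0252 F [-0.39 -0.1  -0.73]
turn [ 0.0008 -0.     -0.001 ] shift [ 0.001 -0.007  0.285]
drift [-0.0001  0.0001 -0.0001] tcp [ 0.6359 -0.005   0.1741]
```

View pics/w13.png

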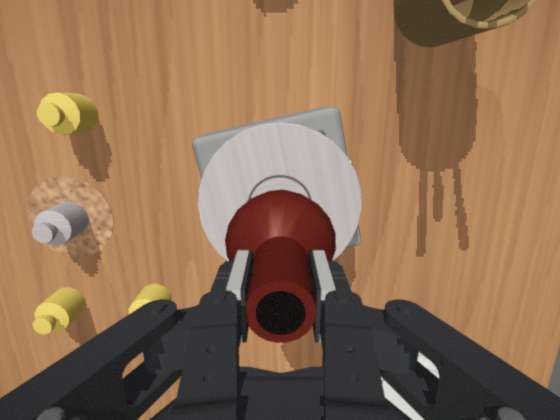

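Request:
{"op": "send_rows", "data": {"steps": [[0, 0, 0, 0, 0, 0.06, 210], [0, 0, 0, 0, 0, 0.12, 210], [0, 0, 0, 0, 0, 0.18, 210], [0, 0, 0, 0, 0, 0.23, 210], [0, 0, 0, 0, 0, 0.27, 210], [0, 0, 0, 0, 0, 0.3, 210], [0, 0, 0, 0, 0, 0.3, 210], [0, 0, 0, 0, 0, 0.3, 210]]}}

```text
t: 25.87
eef_pos: [0.6357, -0.005, 0.1648]
orientation: [3.142, -0.0, 1.57]
contact_force: [-1.2, 0.0, 0.9]
grip_width: 0.0254
```

Request:
{"op": "send_rows", "data": {"steps": [[0, 0, 0, 0, 0, 0, 210], [0, 0, 0, 0, 0, 0, 210], [0, 0, 0, 0, 0, 0, 210], [0, 0, 0, 0, 0, 0, 210]], "squeeze": 20}}

```text
t: 26.2
eef_pos: [0.6357, -0.0049, 0.1647]
orientation: [-3.142, -0.0, 1.57]
contact_force: [-0.3, -0.1, 0.5]
grip_width: 0.0251
```

```bash
python3 -c "
from h import *
F=[]
for i in range(5): 
  F.append(robot.read_state()['contact_force'][2]); optics.snapshot('scene')
print(np.round(F,2)); go(0.6357,-0.005,0.1655)"
```

```text
[ 0.46  0.51  0.53  0.56 -0.45]
t 26.45 at [ 0.6357 -0.0049  0.1647] [-3.1416 -0.      1.5698] w 0.0251 F [0.14 0.69 0.67]
turn [-0.    -0.    -0.001] shift [-0.002  0.001 -0.027]
```

Request:
{"op": "send_rows", "data": {"steps": [[0, 0, 0, 0, 0, -0.03, 200], [0, 0, 0, 0, 0, -0.03, 190], [0, 0, 0, 0, 0, -0.03, 182], [0, 0, 0, 0, 0, -0.03, 179], [0, 0, 0, 0, 0, -0.03, 176], [0, 0, 0, 0, 0, -0.03, 173], [0, 0, 0, 0, 0, -0.03, 170], [0, 0, 0, 0, 0, -0.03, 165]]}}

```text
t: 27.12
eef_pos: [0.6358, -0.0049, 0.1656]
orientation: [3.141, 0.0, 1.57]
contact_force: [-0.3, -0.7, 0.7]
grip_width: 0.0298
```

Request:
{"op": "send_rows", "data": {"steps": [[0, 0, 0, 0, 0, 0, 160], [0, 0, 0, 0, 0, 0, 150], [0, 0, 0, 0, 0, 0, 140], [0, 0, 0, 0, 0, 0, 120], [0, 0, 0, 0, 0, 0, 100], [0, 0, 0, 0, 0, 0, 80], [0, 0, 0, 0, 0, 0, 80], [0, 0, 0, 0, 0, 0, 80]]}}

```text
t: 27.78
eef_pos: [0.6357, -0.005, 0.1655]
orientation: [-3.142, -0.0, 1.57]
contact_force: [0.3, -0.5, -0.2]
grip_width: 0.0586
```

```bash
python3 -c "
from h import *
wsnap('w14');go(0.6357,-0.005,0.1655)
cv2.imwrite('pics/side14.png',cv2.resize(optics.snapshot('side')[100:260,200:420],None,fx=3.5,fy=3.5))"
```

```text
drift [ 0. -0.  0.] tcp [ 0.6357 -0.005   0.1655]
t 27.83 at [ 0.6357 -0.005   0.1656] [ 3.1415 -0.      1.5698] w 0.0586 F [-0.69 -0.65 -0.33]
turn [ 0.0001 -0.     -0.001 ] shift [-0.001 -0.     0.003]
```

View pics/w14.png

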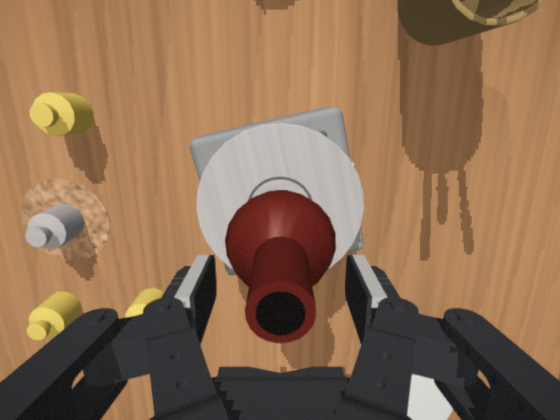

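View pics/side14.png

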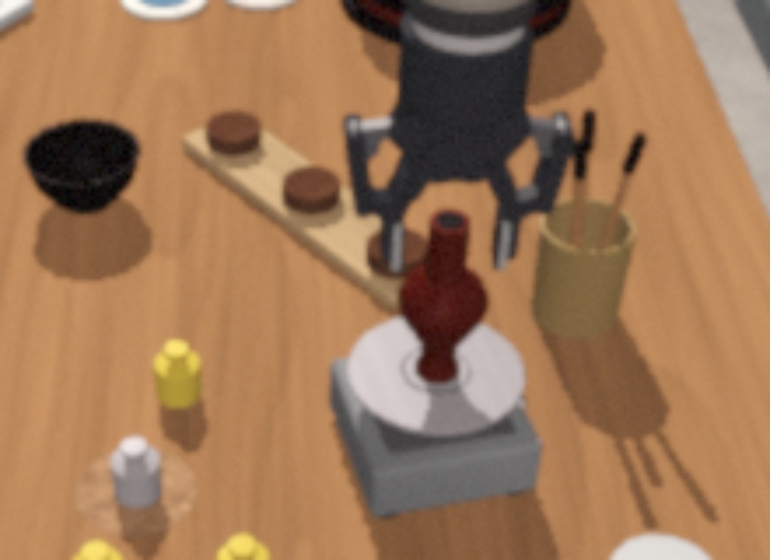

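The vase stands free, foot in the middle of the ring (side crop 438,370). Waiting 2 s, then regrasping.

Request:
{"op": "send_rows", "data": {"steps": [[0, 0, 0, 0, 0, 0, 80], [0, 0, 0, 0, 0, 0, 80], [0, 0, 0, 0, 0, 0, 80], [0, 0, 0, 0, 0, 0, 80], [0, 0, 0, 0, 0, 0, 80], [0, 0, 0, 0, 0, 0, 80], [0, 0, 0, 0, 0, 0, 80], [0, 0, 0, 0, 0, 0, 80]]}}

```text
t: 28.55
eef_pos: [0.6357, -0.0049, 0.1656]
orientation: [-3.142, -0.0, 1.57]
contact_force: [0.2, -0.0, -0.3]
grip_width: 0.0584
```

Request:
{"op": "send_rows", "data": {"steps": [[0, 0, 0, 0, 0, 0, 80], [0, 0, 0, 0, 0, 0, 80], [0, 0, 0, 0, 0, 0, 80], [0, 0, 0, 0, 0, 0, 80], [0, 0, 0, 0, 0, 0, 80], [0, 0, 0, 0, 0, 0, 80], [0, 0, 0, 0, 0, 0, 80], [0, 0, 0, 0, 0, 0, 80]]}}

```text
t: 29.22
eef_pos: [0.6357, -0.0049, 0.1656]
orientation: [3.142, -0.0, 1.57]
contact_force: [-0.4, 0.4, -0.5]
grip_width: 0.0585
```

Request:
{"op": "send_rows", "data": {"steps": [[0, 0, 0, 0, 0, 0, 80], [0, 0, 0, 0, 0, 0, 80], [0, 0, 0, 0, 0, 0, 80], [0, 0, 0, 0, 0, 0, 80], [0, 0, 0, 0, 0, 0, 80], [0, 0, 0, 0, 0, 0, 80], [0, 0, 0, 0, 0, 0, 80], [0, 0, 0, 0, 0, 0, 80]]}}

```text
t: 29.88
eef_pos: [0.6357, -0.005, 0.1656]
orientation: [3.142, -0.0, 1.57]
contact_force: [-0.4, 0.4, 0.1]
grip_width: 0.0584
```

Request:
{"op": "send_rows", "data": {"steps": [[0, 0, 0, 0, 0, 0, 110], [0, 0, 0, 0, 0, 0, 135], [0, 0, 0, 0, 0, 0, 155], [0, 0, 0, 0, 0, 0, 168], [0, 0, 0, 0, 0, 0, 176], [0, 0, 0, 0, 0, 0, 185], [0, 0, 0, 0, 0, 0, 200], [0, 0, 0, 0, 0, 0, 210]], "squeeze": 30}}

```text
t: 30.55
eef_pos: [0.6357, -0.005, 0.1656]
orientation: [3.142, 0.0, 1.57]
contact_force: [0.2, -0.0, -0.5]
grip_width: 0.0251
```

Request:
{"op": "send_rows", "data": {"steps": [[0, 0, 0, 0, 0, 0, 210], [0, 0, 0, 0, 0, 0, 210], [0, 0, 0, 0, 0, -0.1, 210], [0, 0, 0, 0, 0, -0.25, 210], [0, 0, 0, 0, 0, -0.5, 210], [0, 0, 0, 0, 0, -0.9, 210], [0, 0, 0, 0, 0, -1.3, 210], [0, 0, 0, 0, 0, -1.6, 210]]}}

```text
t: 31.22
eef_pos: [0.6364, -0.0052, 0.216]
orientation: [3.139, 0.0, 1.57]
contact_force: [0.4, -0.0, -1.6]
grip_width: 0.025
```

```bash
python3 -c "
from h import *
wsnap('w15');go(0.495,0.374,0.235)"
```

```text
drift [ 0.0011 -0.0002  0.0019] tcp [ 0.6364 -0.0052  0.216 ]
t 31.27 at [ 0.6375 -0.0054  0.218 ] [3.1352e+00 3.0000e-04 1.5701e+00] w 0.025 F [ 0.16 -0.28 -0.05]
turn [ 0.0063  0.0003 -0.0007] shift [12.644 -4.757 -0.602]
```

View pics/w15.png

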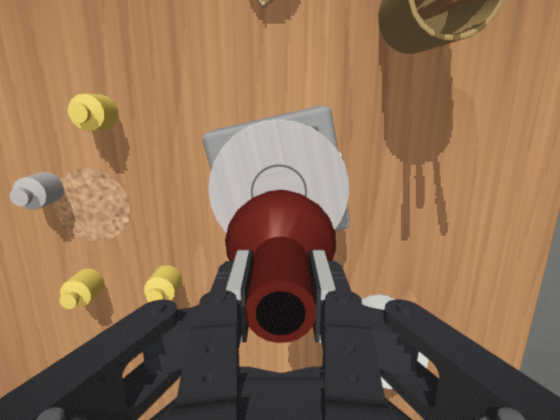

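The check weight has now been knocked off its mat to the left (knob (22,195)); I'll restore it after placing this vase. Carrying to pedestal0.

Request:
{"op": "send_rows", "data": {"steps": [[0, 0, 0, 0.3, -0.1, -0.5, 210], [0, 0, 0, 1.0, -0.35, -0.7, 210], [0, 0, 0, 1.9, -0.7, -0.7, 210], [0, 0, 0, 2.9, -1.1, -0.7, 210], [0, 0, 0, 3.9, -1.45, -0.7, 210], [0, 0, 0, 4.9, -1.8, -0.7, 210], [0, 0, 0, 5.7, -2.1, -0.7, 210], [0, 0, 0, 6.2, -2.3, -0.7, 210]]}}

```text
t: 31.93
eef_pos: [0.5654, 0.186, 0.2349]
orientation: [-3.141, -0.003, 1.575]
contact_force: [0.8, -0.1, -1.6]
grip_width: 0.0249
```

Request:
{"op": "send_rows", "data": {"steps": [[0, 0, 0, 0.6, -0.2, 0, 210], [0, 0, 0, 1.4, -0.5, 0, 210], [0, 0, 0, 2.3, -0.9, 0, 210], [0, 0, 0, 3.2, -1.2, 0, 210], [0, 0, 0, 4.1, -1.6, 0, 210], [0, 0, 0, 4.8, -1.85, 0, 210], [0, 0, 0, 5.2, -2.0, 0, 210], [0, 0, 0, 5.3, -2.0, 0, 210]]}}

```text
t: 32.6
eef_pos: [0.5051, 0.344, 0.2345]
orientation: [-3.141, -0.002, 1.576]
contact_force: [-1.3, -1.1, -1.7]
grip_width: 0.0252
```

Request:
{"op": "send_rows", "data": {"steps": [[0, 0, 0, 0, 0, 0, 210], [0, 0, 0, 0, 0, 0, 210], [0, 0, 0, 0, 0, 0, 210], [0, 0, 0, 0, 0, 0, 210], [0, 0, 0, 0, 0, 0, 210], [0, 0, 0, 0, 0, 0, 210]]}}

```text
t: 33.1
eef_pos: [0.5075, 0.3392, 0.2347]
orientation: [3.141, 0.0, 1.568]
contact_force: [-0.2, 0.3, 0.0]
grip_width: 0.0251
```

```bash
python3 -c "
from h import *
go(0.4956,0.3736,0.16);im,c=wsnap('w16')
for n in ('pedestal0','pedestal1','pedestal2'):
  for r in optics.look_for(n,'wrist')[:3]: print(n,r['score'],toW('wrist',r['at'],c).round(4))"
```

```text
t 33.1 at [0.5075 0.3392 0.2347] [3.1414e+00 1.0000e-04 1.5682e+00] w 0.0251 F [-0.24  0.34  0.01]
turn [ 0.0002  0.0001 -0.0026] shift [ 1.145 -0.399  2.49 ]
drift [-0.0001  0.0003 -0.    ] tcp [0.5075 0.3392 0.2347]
pedestal0 0.93 [0.5479 0.3282 0.0093]
pedestal1 0.93 [0.5479 0.3282 0.0093]
pedestal2 0.93 [0.5479 0.3282 0.0093]
```

View pics/w16.png

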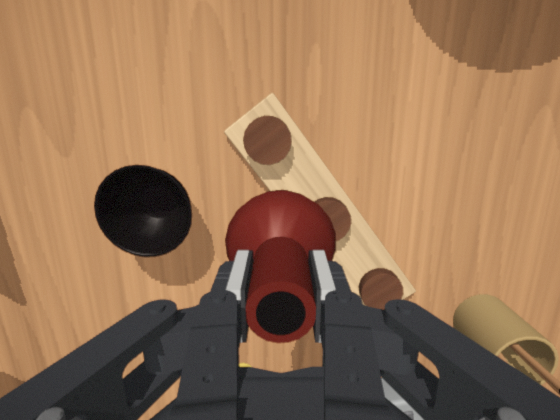

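```bash
python3 -c "
from h import *
im=cv2.imread('pics/w16.png');cv2.imwrite('pics/w16c.png',cv2.resize(im[100:320,230:430],None,fx=2.7,fy=2.7,interpolation=cv2.INTER_CUBIC))
cv2.imwrite('pics/w16d.png',cv2.resize(im[105:175,230:310],None,fx=7,fy=7,interpolation=cv2.INTER_CUBIC))
"
```

```text
(no output)
```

View pics/w16d.png

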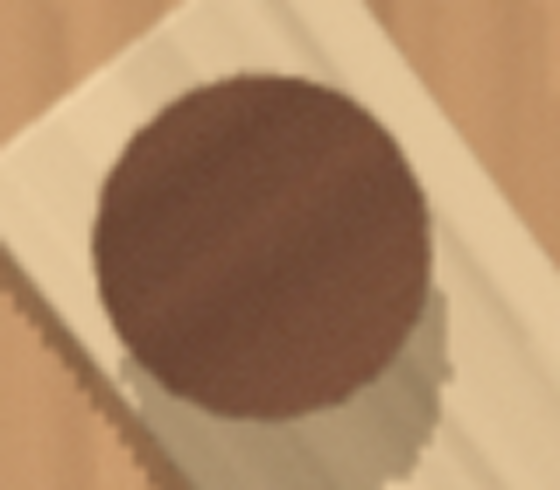

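View pics/w16c.png

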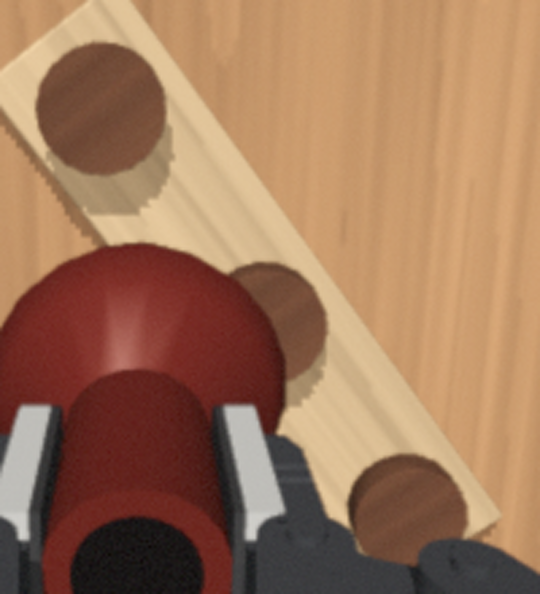

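```bash
python3 -c "
from h import *
c=lc('w16')
print(atz('wrist',(267.4,139.9),.028,c).round(4))
x,e=tri([ray('scene',(403.6,207.9)),ray('side',(266.3,134.9)),ray('wrist',(267.4,139.9),c)]);print(x.round(4),np.round(e,4)); go(x[0],x[1],.15)"
```

```text
[0.4944 0.3754 0.028 ]
[0.4949 0.3748 0.03  ] [0.0009 0.0007 0.0009]
t 33.3 at [0.5071 0.3401 0.2346] [-3.1416 -0.      1.5697] w 0.0255 F [-0.85  0.87 -2.48]
turn [-0.     -0.     -0.0011] shift [ 1.158 -0.407  2.819]
```

Request:
{"op": "send_rows", "data": {"steps": [[0, 0, 0, 0.3, -0.1, 0.2, 210], [0, 0, 0, 0.7, -0.25, 0.6, 210], [0, 0, 0, 1.0, -0.35, 1.2, 210], [0, 0, 0, 1.16, -0.41, 1.8, 210], [0, 0, 0, 1.16, -0.41, 2.4, 210], [0, 0, 0, 1.16, -0.41, 2.9, 210], [0, 0, 0, 1.16, -0.41, 3.2, 210], [0, 0, 0, 1.16, -0.41, 3.2, 210]]}}

```text
t: 33.97
eef_pos: [0.4918, 0.3754, 0.1349]
orientation: [-3.136, 0.003, 1.572]
contact_force: [0.4, -0.1, -1.9]
grip_width: 0.0255
```

Request:
{"op": "send_rows", "data": {"steps": [[0, 0, 0, 0, 0, 0, 210], [0, 0, 0, 0, 0, 0, 210], [0, 0, 0, 0, 0, 0, 210], [0, 0, 0, 0, 0, 0, 210], [0, 0, 0, 0, 0, 0, 210], [0, 0, 0, 0, 0, 0, 210]]}}

```text
t: 34.47
eef_pos: [0.495, 0.3751, 0.1392]
orientation: [3.141, -0.001, 1.57]
contact_force: [-0.3, 0.5, -1.3]
grip_width: 0.0252
```

```bash
python3 -c "
from h import *
go(0.4947,0.375,0.1166);im,c=wsnap('w17');cv2.imwrite('pics/side17.png',cv2.resize(optics.snapshot('side')[60:220,190:390],None,fx=3.5,fy=3.5))"
```

```text
t 34.47 at [0.495  0.3751 0.1392] [ 3.1408e+00 -8.0000e-04  1.5697e+00] w 0.0252 F [-0.33  0.48 -1.26]
turn [ 0.0008 -0.0008 -0.0011] shift [-0.005 -0.012  0.752]
drift [-0.0001 -0.0001 -0.0001] tcp [0.495  0.3751 0.1392]
```

View pics/w17.png

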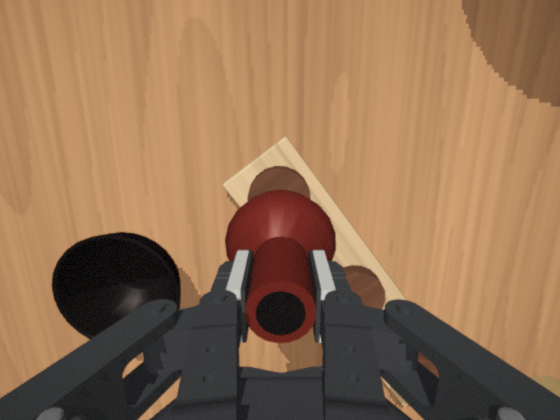

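View pics/side17.png

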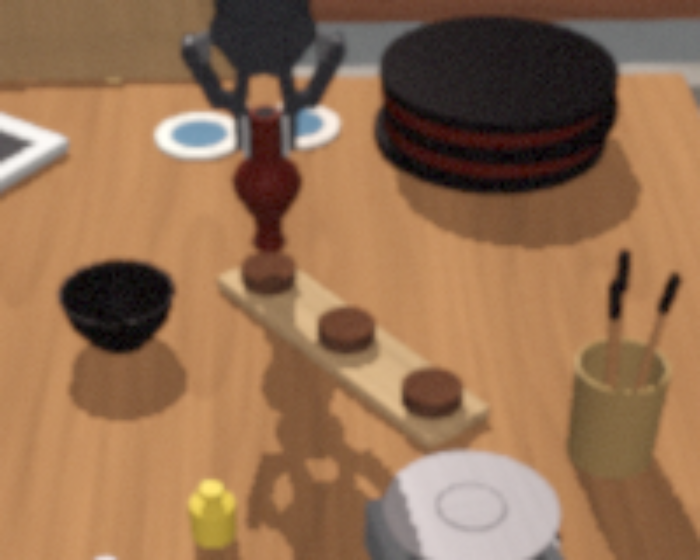

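The foot hangs above pedestal0 (side crop 268,245 over 268,268). Lower slowly.

Request:
{"op": "send_rows", "data": {"steps": [[0, 0, 0, 0, -0.01, 0.15, 210], [0, 0, 0, 0, -0.01, 0.3, 210], [0, 0, 0, 0, -0.01, 0.45, 210], [0, 0, 0, 0, -0.01, 0.55, 210], [0, 0, 0, 0, -0.01, 0.62, 210], [0, 0, 0, 0, -0.01, 0.65, 210], [0, 0, 0, 0, -0.01, 0.65, 210], [0, 0, 0, 0, -0.01, 0.65, 210]]}}

```text
t: 35.23
eef_pos: [0.4945, 0.375, 0.1191]
orientation: [3.141, -0.0, 1.57]
contact_force: [-0.9, 0.2, -1.0]
grip_width: 0.025
```

Request:
{"op": "send_rows", "data": {"steps": [[0, 0, 0, 0, 0, 0, 210], [0, 0, 0, 0, 0, 0.02, 210], [0, 0, 0, 0, 0, 0.04, 210], [0, 0, 0, 0, 0, 0.06, 210], [0, 0, 0, 0, 0, 0.08, 210], [0, 0, 0, 0, 0, 0.08, 210], [0, 0, 0, 0, 0, 0.08, 210]]}}

```text
t: 35.82
eef_pos: [0.4944, 0.375, 0.1166]
orientation: [-3.141, 0.0, 1.57]
contact_force: [-0.6, -0.0, -1.6]
grip_width: 0.0252
```

```bash
python3 -c "
from h import *
go(0.4947,0.375,0.1166)
print([round(float((optics.snapshot('side'),robot.read_state()['contact_force'][2])[1]),2) for i in range(3)])"
```

```text
t 35.82 at [0.4944 0.375  0.1166] [-3.1414e+00  1.0000e-04  1.5699e+00] w 0.0252 F [-0.64 -0.01 -1.61]
turn [-0.0002  0.0001 -0.0009] shift [ 0.001  0.011 -0.001]
[-1.02, -1.24, -1.19]
```

Not in contact yet; step on by 1 mm or so.

Request:
{"op": "send_rows", "data": {"steps": [[0, 0, 0, 0, 0, 0.015, 210], [0, 0, 0, 0, 0, 0.03, 210], [0, 0, 0, 0, 0, 0.045, 210], [0, 0, 0, 0, 0, 0.045, 210], [0, 0, 0, 0, 0, 0.045, 210], [0, 0, 0, 0, 0, 0.045, 210]]}}

```text
t: 36.47
eef_pos: [0.4946, 0.3751, 0.1162]
orientation: [3.141, -0.001, 1.57]
contact_force: [-1.7, -0.7, 5.3]
grip_width: 0.0254
```

```bash
python3 -c "
from h import *
go(0.4947,0.375,0.1166)
print([round(float((optics.snapshot('side'),robot.read_state()['contact_force'][2])[1]),2) for i in range(3)])"
```

```text
t 36.47 at [0.4946 0.3751 0.1162] [ 3.1411e+00 -7.0000e-04  1.5699e+00] w 0.0254 F [-1.73 -0.73  5.35]
turn [ 0.0005 -0.0007 -0.0009] shift [-0.004  0.002 -0.015]
[5.78, 5.51, 6.47]
```

Request:
{"op": "send_rows", "data": {"steps": [[0, 0, 0, 0, 0, -0.025, 210], [0, 0, 0, 0, 0, -0.025, 195], [0, 0, 0, 0, 0, -0.025, 184], [0, 0, 0, 0, 0, -0.025, 180], [0, 0, 0, 0, 0, -0.025, 177], [0, 0, 0, 0, 0, -0.025, 174], [0, 0, 0, 0, 0, -0.025, 170], [0, 0, 0, 0, 0, -0.025, 165]], "squeeze": 20}}

```text
t: 37.28
eef_pos: [0.4943, 0.3749, 0.1156]
orientation: [-3.141, 0.0, 1.57]
contact_force: [-0.3, 0.1, -0.2]
grip_width: 0.0299
```

Request:
{"op": "send_rows", "data": {"steps": [[0, 0, 0, 0, 0, 0, 155], [0, 0, 0, 0, 0, 0, 140], [0, 0, 0, 0, 0, 0, 120], [0, 0, 0, 0, 0, 0, 100], [0, 0, 0, 0, 0, 0, 80], [0, 0, 0, 0, 0, 0, 60], [0, 0, 0, 0, 0, 0, 60], [0, 0, 0, 0, 0, 0, 60]]}}

```text
t: 37.95
eef_pos: [0.4944, 0.375, 0.1161]
orientation: [3.142, -0.0, 1.57]
contact_force: [-0.3, -0.3, 0.2]
grip_width: 0.0652
```

```bash
python3 -c "
from h import *
wsnap('w18');cv2.imwrite('pics/side18.png',cv2.resize(optics.snapshot('side')[60:220,190:390],None,fx=3.5,fy=3.5))"
```

```text
drift [ 0. -0.  0.] tcp [0.4944 0.375  0.1161]
```

View pics/w18.png

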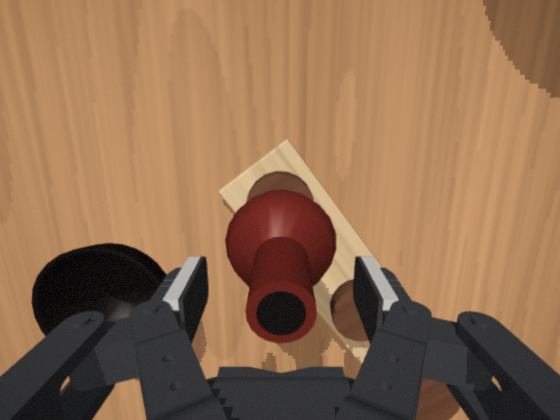

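View pics/side18.png

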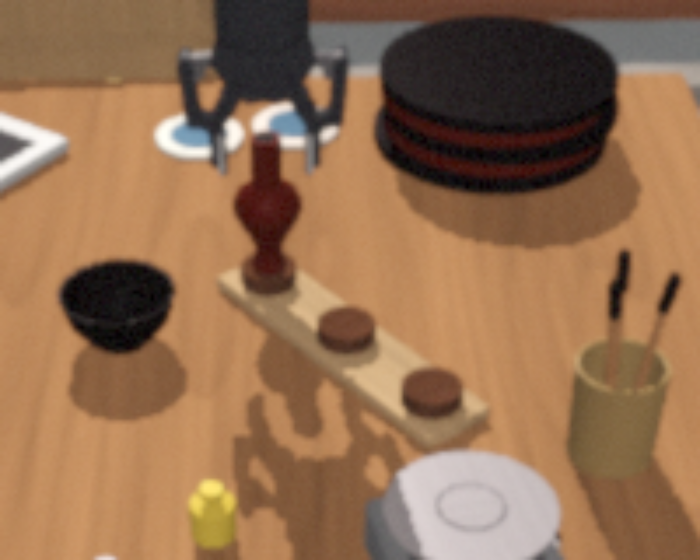

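The short vase stands free and upright on pedestal0. Rise and locate the knocked weight.

Request:
{"op": "send_rows", "data": {"steps": [[0, 0, 0, 0, 0, -0.3, 60], [0, 0, 0, 0, 0, -0.8, 60], [0, 0, 0, 0, 0, -1.5, 60], [0, 0, 0, 0, 0, -2.3, 60], [0, 0, 0, 0, 0, -3.1, 60], [0, 0, 0, 0, 0, -3.7, 60], [0, 0, 0, 0, 0, -4.0, 60], [0, 0, 0, 0, 0, -4.0, 60]]}}

```text
t: 38.72
eef_pos: [0.4959, 0.3755, 0.2392]
orientation: [3.137, -0.003, 1.57]
contact_force: [1.1, -0.0, -0.3]
grip_width: 0.0653
```

```bash
python3 -c "
from h import *
a=optics.snapshot('scene');ra=optics.look_for('check_weight','scene')
b=optics.snapshot('side');rb=optics.look_for('check_weight','side')
for n,rr in (('scene',ra),('side',rb)):
  for r in rr: print(n,round(r['score'],2),toW(n,r['at']).round(3),pix(n,toW(n,r['at'])).round())
cv2.imwrite('pics/sc19.png',cv2.resize(a[170:245,190:330],None,fx=5,fy=5,interpolation=cv2.INTER_CUBIC))
cv2.imwrite('pics/si19.png',cv2.resize(b[190:290,190:320],None,fx=5.5,fy=5.5,interpolation=cv2.INTER_CUBIC))
"
```

```text
scene 0.58 [ 0.395 -0.02   0.034] [275. 186.]
scene 0.56 [0.349 0.309 0.031] [375. 178.]
scene 0.53 [0.466 0.061 0.024] [300. 203.]
scene 0.47 [ 0.511 -0.127  0.026] [238. 212.]
side 0.81 [ 0.415 -0.138  0.03 ] [228. 263.]
side 0.74 [0.455 0.05  0.03 ] [249. 206.]
side 0.69 [ 0.508 -0.137  0.032] [271. 261.]
side 0.61 [ 0.388 -0.027  0.029] [221. 228.]
```

View pics/sc19.png

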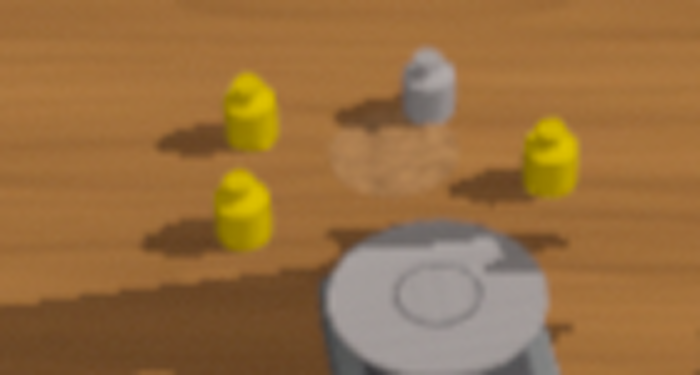

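View pics/si19.png

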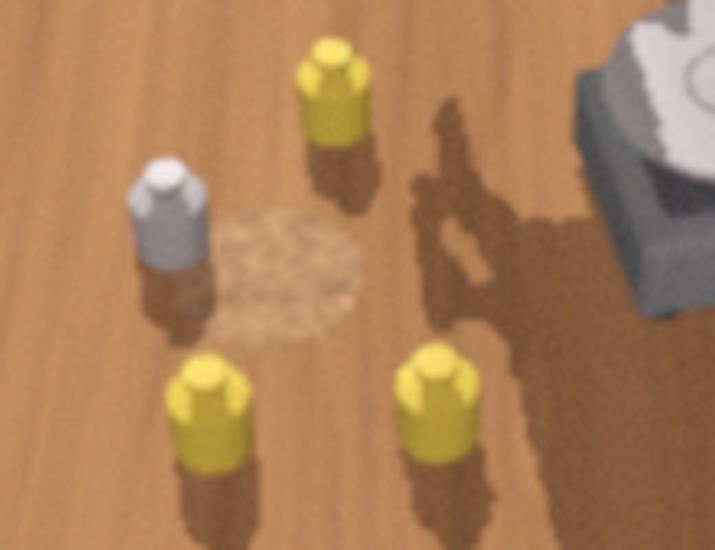

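The steel weight stands upright at scene (275,181), behind its mat; the three yellow ones are unchanged.

```bash
python3 -c "
from h import *
x,e=tri([ray('scene',(275.3,180.3)),ray('side',(220,220.2))]);print(x.round(4),np.round(e,4),np.linalg.norm(x[:2]));go(x[0],x[1],.2)"
```

```text
[ 0.3871 -0.0191  0.0485] [0.0015 0.0015] 0.38757331844866794
t 38.92 at [0.4935 0.3747 0.2343] [-3.1389e+00  1.8000e-03  1.5699e+00] w 0.0656 F [-0.03  0.72 -0.9 ]
turn [-0.0027  0.0018 -0.0009] shift [-13.127  -3.532   1.178]
```

Request:
{"op": "send_rows", "data": {"steps": [[0, 0, 0, -0.5, -0.1, 0, 60], [0, 0, 0, -1.6, -0.4, 0, 60], [0, 0, 0, -2.9, -0.8, 0, 60], [0, 0, 0, -4.2, -1.1, 0, 60], [0, 0, 0, -5.4, -1.5, 0, 60], [0, 0, 0, -6.6, -1.8, 0, 60], [0, 0, 0, -7.7, -2.1, 0, 60], [0, 0, 0, -8.5, -2.3, 0, 60]]}}

```text
t: 39.58
eef_pos: [0.4232, 0.1164, 0.2348]
orientation: [-3.138, 0.001, 1.567]
contact_force: [-0.2, -0.4, 0.3]
grip_width: 0.0652
```

Request:
{"op": "send_rows", "data": {"steps": [[0, 0, 0, -0.9, -0.3, 0, 60], [0, 0, 0, -1.9, -0.5, 0, 60], [0, 0, 0, -2.9, -0.8, 0, 60], [0, 0, 0, -3.8, -1.0, 0, 60], [0, 0, 0, -4.3, -1.15, 0, 60], [0, 0, 0, -4.5, -1.2, 0, 60], [0, 0, 0, -4.5, -1.2, 0, 60], [0, 0, 0, -4.5, -1.2, 0, 60]]}}

```text
t: 40.25
eef_pos: [0.3892, -0.0134, 0.2358]
orientation: [-3.141, -0.001, 1.571]
contact_force: [-0.2, -0.0, 0.5]
grip_width: 0.0654
```

Request:
{"op": "send_rows", "data": {"steps": [[0, 0, 0, 0, 0, 0, 60], [0, 0, 0, 0, 0, 0, 60], [0, 0, 0, 0, 0, 0, 60], [0, 0, 0, 0, 0, 0, 60], [0, 0, 0, 0, 0, 0, 60], [0, 0, 0, 0, 0, 0, 60]]}}

```text
t: 40.75
eef_pos: [0.3891, -0.0147, 0.236]
orientation: [-3.142, 0.0, 1.57]
contact_force: [-0.3, 0.8, 0.2]
grip_width: 0.0654
```

```bash
python3 -c "
from h import *
go(0.387,-0.0195,0.1);im,c=wsnap('w20')
cv2.imwrite('pics/w20c.png',cv2.resize(im[110:240,220:350],None,fx=4.5,fy=4.5,interpolation=cv2.INTER_CUBIC))"
```

```text
t 40.75 at [ 0.3891 -0.0147  0.236 ] [-3.1415e+00  2.0000e-04  1.5703e+00] w 0.0654 F [-0.32  0.84  0.24]
turn [-0.0001  0.0002 -0.0005] shift [-0.159 -0.07   4.535]
drift [ 0.     -0.0001  0.    ] tcp [ 0.3891 -0.0147  0.236 ]
```

View pics/w20.png

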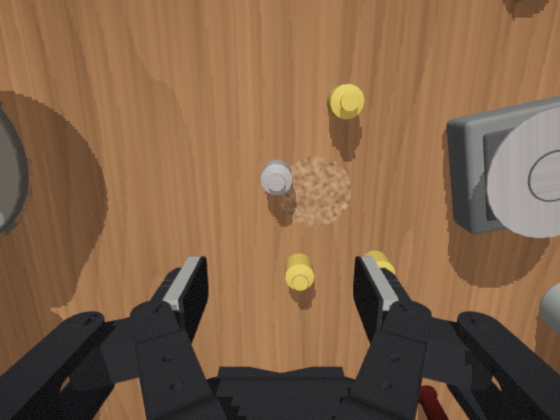

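View pics/w20c.png

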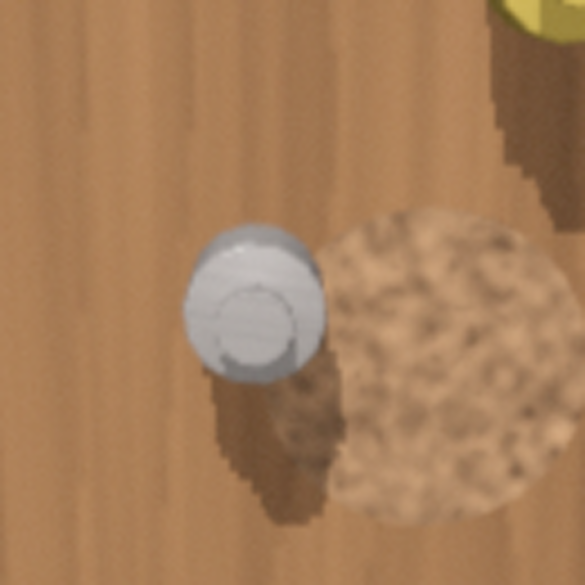

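```bash
python3 -c "
from h import *
c=lc('w20')
print(atz('wrist',(276.6,182),.044,c).round(4))
x,e=tri([ray('scene',(275.3,180.3)),ray('side',(220,220.2)),ray('wrist',(276.6,182),c)]);print(x.round(4),np.round(e,4));go(x[0],x[1],.007)"
```

```text
[ 0.3853 -0.019   0.044 ]
[ 0.3862 -0.0186  0.0477] [0.0013 0.002  0.0009]
t 40.8 at [ 0.3891 -0.0148  0.2361] [-3.1416e+00  1.0000e-04  1.5701e+00] w 0.0653 F [-0.14 -0.03 -0.24]
turn [-0.      0.0001 -0.0007] shift [-0.127 -0.098  7.635]
```

Request:
{"op": "send_rows", "data": {"steps": [[0, 0, 0, -0.14, -0.1, 0.6, 60], [0, 0, 0, -0.14, -0.1, 1.6, 60], [0, 0, 0, -0.14, -0.1, 2.7, 60], [0, 0, 0, -0.14, -0.1, 3.8, 60], [0, 0, 0, -0.14, -0.1, 4.6, 60], [0, 0, 0, -0.14, -0.1, 5.0, 60], [0, 0, 0, -0.14, -0.1, 5.0, 60], [0, 0, 0, -0.14, -0.1, 5.0, 60]]}}

```text
t: 41.47
eef_pos: [0.3858, -0.0194, 0.0859]
orientation: [-3.14, 0.001, 1.569]
contact_force: [0.5, -0.2, 0.8]
grip_width: 0.0655
```

Request:
{"op": "send_rows", "data": {"steps": [[0, 0, 0, 0, 0, 0, 60], [0, 0, 0, 0, 0, 0, 60], [0, 0, 0, 0, 0, 0, 60], [0, 0, 0, 0, 0, 0, 60]]}}

```text
t: 41.8
eef_pos: [0.3869, -0.0189, 0.0869]
orientation: [3.14, -0.001, 1.57]
contact_force: [0.7, -0.6, 0.6]
grip_width: 0.0653
```

```bash
python3 -c "
from h import *
go(0.386,-0.0189,0.007)"
```

```text
t 41.8 at [ 0.3869 -0.0189  0.0869] [ 3.1396e+00 -1.0000e-03  1.5703e+00] w 0.0653 F [ 0.71 -0.63  0.65]
turn [ 0.002  -0.001  -0.0005] shift [-0.004 -0.034  2.662]
```

Request:
{"op": "send_rows", "data": {"steps": [[0, 0, 0, 0, -0.03, 0.5, 60], [0, 0, 0, 0, -0.03, 1.1, 60], [0, 0, 0, 0, -0.03, 1.7, 60], [0, 0, 0, 0, -0.03, 2.2, 60], [0, 0, 0, 0, -0.03, 2.5, 60], [0, 0, 0, 0, -0.03, 2.64, 60], [0, 0, 0, 0, -0.03, 2.64, 60], [0, 0, 0, 0, -0.03, 2.64, 60]]}}

```text
t: 42.47
eef_pos: [0.3857, -0.0191, 0.0073]
orientation: [3.141, -0.0, 1.57]
contact_force: [1.1, -0.1, -0.1]
grip_width: 0.0653
```

Request:
{"op": "send_rows", "data": {"steps": [[0, 0, 0, 0, 0, 0, 100], [0, 0, 0, 0, 0, 0, 130], [0, 0, 0, 0, 0, 0, 160], [0, 0, 0, 0, 0, 0, 190], [0, 0, 0, 0, 0, 0, 190], [0, 0, 0, 0, 0, 0, 190], [0, 0, 0, 0, 0, -0.15, 190], [0, 0, 0, 0, 0, -0.5, 190]], "squeeze": 40}}

```text
t: 43.13
eef_pos: [0.3837, -0.0191, 0.0214]
orientation: [-3.139, 0.0, 1.57]
contact_force: [0.4, 0.5, -2.4]
grip_width: 0.0321
```

Request:
{"op": "send_rows", "data": {"steps": [[0, 0, 0, 0, 0, -0.3, 190], [0, 0, 0, 0, 0, -0.6, 190], [0, 0, 0, 0, 0, -0.8, 190], [0, 0, 0, 0, 0, -0.8, 190], [0, 0, 0, 0, 0, -0.8, 190], [0, 0, 0, 0, 0, -0.8, 190]]}}

```text
t: 43.63
eef_pos: [0.3847, -0.0189, 0.0455]
orientation: [-3.141, -0.0, 1.57]
contact_force: [-0.0, -0.2, -2.5]
grip_width: 0.0328
```

```bash
python3 -c "
from h import *
go(0.4295,-0.040,0.04);wsnap('w21')"
```

```text
t 43.63 at [ 0.3847 -0.0189  0.0455] [-3.1408e+00 -1.0000e-04  1.5701e+00] w 0.0328 F [-0.   -0.2  -2.49]
turn [-0.0008 -0.0001 -0.0007] shift [-0.702  1.495  0.183]
drift [-0.0001 -0.0001 -0.0001] tcp [ 0.3847 -0.0189  0.0455]
```

View pics/w21.png

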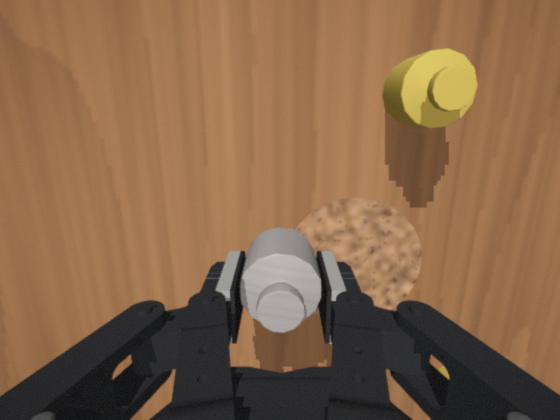

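Request:
{"op": "send_rows", "data": {"steps": [[0, 0, 0, -0.2, 0.4, 0, 190], [0, 0, 0, -0.5, 1.0, 0, 190], [0, 0, 0, -0.7, 1.5, 0, 190], [0, 0, 0, -0.7, 1.5, 0.3, 190], [0, 0, 0, -0.7, 1.5, 0.7, 190], [0, 0, 0, -0.7, 1.5, 0.95, 190], [0, 0, 0, -0.7, 1.5, 0.95, 190], [0, 0, 0, -0.7, 1.5, 0.95, 190]]}}

```text
t: 44.35
eef_pos: [0.4289, -0.04, 0.0166]
orientation: [-3.139, 0.0, 1.57]
contact_force: [-0.7, -0.3, -1.6]
grip_width: 0.0323
```

```bash
python3 -c "
from h import *
go(0.4295,-0.040,0.008)"
```

```text
t 44.35 at [ 0.4289 -0.04    0.0166] [-3.1390e+00  1.0000e-04  1.5697e+00] w 0.0323 F [-0.69 -0.3  -1.62]
turn [-0.0026  0.0001 -0.0011] shift [0.001 0.022 0.287]
```

Request:
{"op": "send_rows", "data": {"steps": [[0, 0, 0, 0, 0, 0.1, 190], [0, 0, 0, 0, 0, 0.2, 190], [0, 0, 0, 0, 0, 0.27, 190], [0, 0, 0, 0, 0, 0.31, 190], [0, 0, 0, 0, 0, 0.34, 190], [0, 0, 0, 0, 0, 0.34, 190], [0, 0, 0, 0, 0, 0.34, 190]]}}

```text
t: 44.93
eef_pos: [0.4301, -0.04, 0.0077]
orientation: [-3.141, -0.001, 1.57]
contact_force: [-2.7, 0.4, 5.0]
grip_width: 0.0329
```

Request:
{"op": "send_rows", "data": {"steps": [[0, 0, 0, 0, 0, 0, 160], [0, 0, 0, 0, 0, 0, 145], [0, 0, 0, 0, 0, 0, 130], [0, 0, 0, 0, 0, 0, 115], [0, 0, 0, 0, 0, 0, 90], [0, 0, 0, 0, 0, 0, 60], [0, 0, 0, 0, 0, 0, 60], [0, 0, 0, 0, 0, 0, 60]], "squeeze": 20}}

```text
t: 45.6
eef_pos: [0.4302, -0.0402, 0.0072]
orientation: [3.141, 0.0, 1.57]
contact_force: [0.5, 0.2, 0.4]
grip_width: 0.0653
```

Request:
{"op": "send_rows", "data": {"steps": [[0, 0, 0, 0, 0, -0.3, 60], [0, 0, 0, 0, 0, -0.8, 60], [0, 0, 0, 0, 0, -1.6, 60], [0, 0, 0, 0, 0, -2.6, 60], [0, 0, 0, 0, 0, -3.8, 60], [0, 0, 0, 0, 0, -5.0, 60], [0, 0, 0, 0, 0, -6.4, 60], [0, 0, 0, 0, 0, -7.7, 60]]}}

```text
t: 46.27
eef_pos: [0.4295, -0.0409, 0.2406]
orientation: [3.141, -0.0, 1.568]
contact_force: [1.3, 1.7, 0.1]
grip_width: 0.0656
```

```bash
python3 -c "
from h import *
go(0.5915,-0.3306,0.25);wsnap('w22')"
```

```text
t 46.27 at [ 0.4295 -0.0409  0.2406] [ 3.1412e+00 -4.0000e-04  1.5683e+00] w 0.0656 F [1.29 1.68 0.09]
turn [ 0.0004 -0.0004 -0.0025] shift [-9.642  5.424 -0.316]
drift [ 0.0054 -0.0007  0.0072] tcp [ 0.4295 -0.0409  0.2406]
```

View pics/w22.png

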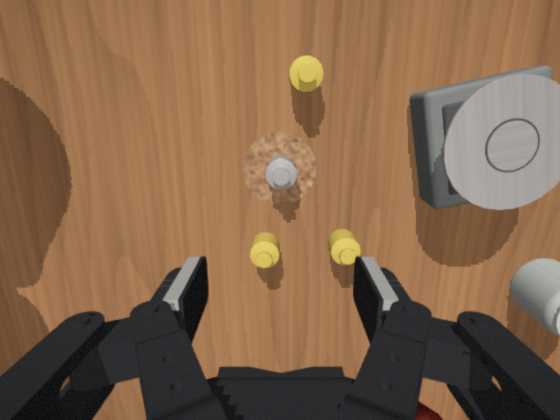

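Weight back on its mat (knob (282,175), mat (280,167)). To the middle vase.

Request:
{"op": "send_rows", "data": {"steps": [[0, 0, 0, -0.4, 0.2, -0.3, 60], [0, 0, 0, -1.3, 0.7, -0.4, 60], [0, 0, 0, -2.4, 1.3, -0.4, 60], [0, 0, 0, -3.5, 2.0, -0.4, 60], [0, 0, 0, -4.6, 2.6, -0.4, 60], [0, 0, 0, -5.7, 3.2, -0.4, 60], [0, 0, 0, -6.7, 3.8, -0.4, 60], [0, 0, 0, -7.5, 4.2, -0.4, 60]]}}

```text
t: 46.98
eef_pos: [0.5565, -0.268, 0.2499]
orientation: [-3.141, 0.002, 1.568]
contact_force: [-0.1, 0.4, 0.4]
grip_width: 0.065
```

Request:
{"op": "send_rows", "data": {"steps": [[0, 0, 0, -0.6, 0.4, 0, 60], [0, 0, 0, -1.2, 0.7, 0, 60], [0, 0, 0, -1.7, 1.0, 0, 60], [0, 0, 0, -2.0, 1.15, 0, 60], [0, 0, 0, -2.1, 1.2, 0, 60], [0, 0, 0, -2.1, 1.2, 0, 60], [0, 0, 0, -2.1, 1.2, 0, 60], [0, 0, 0, -2.1, 1.2, 0, 60]]}}

```text
t: 47.65
eef_pos: [0.592, -0.3272, 0.2505]
orientation: [3.141, -0.001, 1.571]
contact_force: [-0.2, 0.7, 0.7]
grip_width: 0.0654
```

Request:
{"op": "send_rows", "data": {"steps": [[0, 0, 0, 0, 0, 0, 60], [0, 0, 0, 0, 0, 0, 60], [0, 0, 0, 0, 0, 0, 60], [0, 0, 0, 0, 0, 0, 60], [0, 0, 0, 0, 0, 0, 60], [0, 0, 0, 0, 0, 0, 60]]}}

```text
t: 48.15
eef_pos: [0.5919, -0.3282, 0.2502]
orientation: [3.142, -0.0, 1.57]
contact_force: [0.0, 0.1, 0.7]
grip_width: 0.065
```

```bash
python3 -c "
from h import *
go(0.5915,-0.3306,0.25);im,c=wsnap('w23')
cv2.imwrite('pics/w23c.png',cv2.resize(im[130:250,220:340],None,fx=5,fy=5,interpolation=cv2.INTER_CUBIC))"
```

```text
t 48.15 at [ 0.5919 -0.3282  0.2502] [ 3.1416e+00 -1.0000e-04  1.5699e+00] w 0.065 F [0.03 0.13 0.74]
turn [ 0.     -0.0001 -0.0009] shift [-0.08  -0.012  0.006]
drift [-0.     -0.0001 -0.    ] tcp [ 0.5919 -0.3282  0.2502]
```

View pics/w23.png

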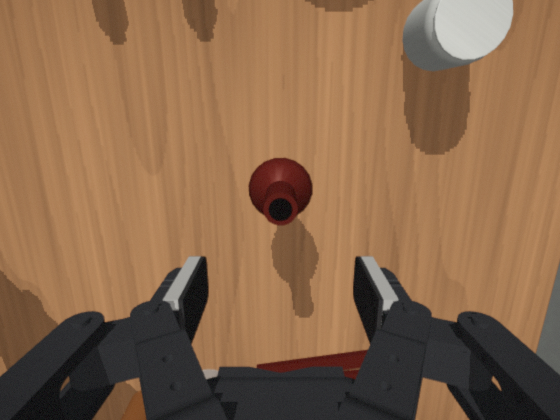

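View pics/w23c.png

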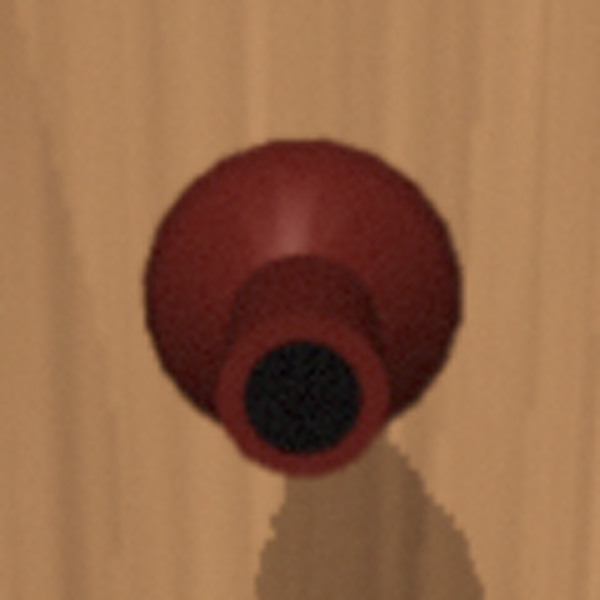

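```bash
python3 -c "
from h import *
c=lc('w23')
print(atz('wrist',(280.5,209.1),.15,c).round(4))
x,e=tri([ray('scene',(157,198)),ray('side',(319,302.2)),ray('wrist',(280.5,209.1),c)]);print(x.round(4),np.round(e,4));go(x[0],x[1],.17)"
```

```text
[ 0.5919 -0.3324  0.15  ]
[ 0.5919 -0.3312  0.1515] [0.0017 0.0012 0.0008]
t 48.2 at [ 0.5918 -0.3283  0.2502] [-3.1416 -0.      1.5699] w 0.0652 F [ 0.49  0.67 -0.63]
turn [-0.     -0.     -0.0009] shift [-9.600e-02  2.000e-03  2.672e+00]
```

Request:
{"op": "send_rows", "data": {"steps": [[0, 0, 0, -0.12, 0, 0.4, 60], [0, 0, 0, -0.12, 0, 1.0, 60], [0, 0, 0, -0.12, 0, 1.7, 60], [0, 0, 0, -0.12, 0, 2.2, 60], [0, 0, 0, -0.12, 0, 2.5, 60], [0, 0, 0, -0.12, 0, 2.5, 60], [0, 0, 0, -0.12, 0, 2.5, 60], [0, 0, 0, -0.12, 0, 2.5, 60]]}}

```text
t: 48.87
eef_pos: [0.5922, -0.3326, 0.1762]
orientation: [3.14, 0.001, 1.57]
contact_force: [-0.4, 0.3, 0.3]
grip_width: 0.0653
```

Request:
{"op": "send_rows", "data": {"steps": [[0, 0, 0, 0, 0, 0, 60], [0, 0, 0, 0, 0, 0, 60], [0, 0, 0, 0, 0, 0, 60], [0, 0, 0, 0, 0, 0, 60], [0, 0, 0, 0, 0, 0, 60]]}}

```text
t: 49.28
eef_pos: [0.592, -0.332, 0.1755]
orientation: [3.141, 0.0, 1.57]
contact_force: [0.9, 0.3, -0.2]
grip_width: 0.0651
```

```bash
python3 -c "
from h import *
go(0.5919,-0.332,0.1135)"
```

```text
t 49.28 at [ 0.592  -0.332   0.1755] [3.1411e+00 2.0000e-04 1.5699e+00] w 0.0651 F [ 0.9   0.25 -0.25]
turn [ 0.0004  0.0002 -0.0009] shift [-1.000e-03 -4.000e-03  2.065e+00]
```

Request:
{"op": "send_rows", "data": {"steps": [[0, 0, 0, 0, 0, 0.3, 60], [0, 0, 0, 0, 0, 0.7, 60], [0, 0, 0, 0, 0, 1.1, 60], [0, 0, 0, 0, 0, 1.5, 60], [0, 0, 0, 0, 0, 1.8, 60], [0, 0, 0, 0, 0, 2.0, 60], [0, 0, 0, 0, 0, 2.05, 60], [0, 0, 0, 0, 0, 2.05, 60]]}}

```text
t: 49.95
eef_pos: [0.5916, -0.3317, 0.1129]
orientation: [-3.141, -0.0, 1.57]
contact_force: [-0.0, -1.0, 0.9]
grip_width: 0.0653
```

Request:
{"op": "send_rows", "data": {"steps": [[0, 0, 0, 0, 0, 0, 60], [0, 0, 0, 0, 0, 0, 60], [0, 0, 0, 0, 0, 0, 60], [0, 0, 0, 0, 0, 0, 60]]}}

```text
t: 50.28
eef_pos: [0.5922, -0.3322, 0.1144]
orientation: [3.141, 0.001, 1.57]
contact_force: [0.2, 0.3, -0.6]
grip_width: 0.0652
```

```bash
python3 -c "
from h import *
go(0.5919,-0.332,0.1135);wsnap('w24')"
```

```text
t 50.28 at [ 0.5922 -0.3322  0.1144] [3.1405e+00 6.0000e-04 1.5699e+00] w 0.0652 F [ 0.23  0.28 -0.56]
turn [ 0.0011  0.0006 -0.0009] shift [ 0.006 -0.01   0.029]
drift [-0.0001  0.0001 -0.0001] tcp [ 0.5922 -0.3322  0.1144]
```

View pics/w24.png

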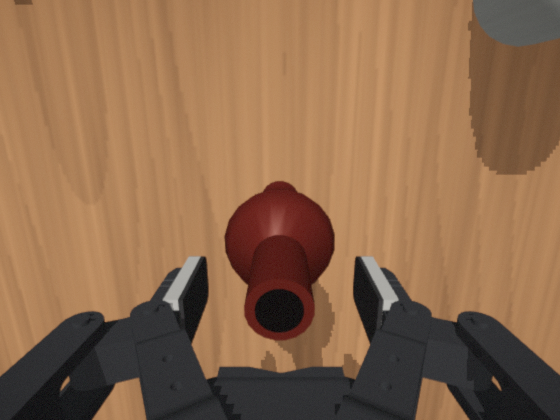

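Centred (279,310). Closing gently, lifting slightly.

Request:
{"op": "send_rows", "data": {"steps": [[0, 0, 0, 0, 0, 0, 100], [0, 0, 0, 0, 0, 0, 130], [0, 0, 0, 0, 0, 0, 150], [0, 0, 0, 0, 0, 0, 165], [0, 0, 0, 0, 0, 0, 175], [0, 0, 0, 0, 0, 0, 185], [0, 0, 0, 0, 0, 0, 200], [0, 0, 0, 0, 0, 0, 210]], "squeeze": 30}}

```text
t: 51.0
eef_pos: [0.5919, -0.3319, 0.1138]
orientation: [3.141, 0.0, 1.57]
contact_force: [-0.8, -1.1, 1.1]
grip_width: 0.0254
```

Request:
{"op": "send_rows", "data": {"steps": [[0, 0, 0, 0, 0, 0, 210], [0, 0, 0, 0, 0, 0, 210], [0, 0, 0, 0, 0, 0, 210], [0, 0, 0, 0, 0, 0, 210]]}}

```text
t: 51.33
eef_pos: [0.5919, -0.332, 0.1138]
orientation: [3.141, 0.0, 1.57]
contact_force: [-0.1, 0.5, 0.8]
grip_width: 0.0252
```

Request:
{"op": "send_rows", "data": {"steps": [[0, 0, 0, 0, 0, -0.1, 210], [0, 0, 0, 0, 0, -0.3, 210], [0, 0, 0, 0, 0, -0.7, 210], [0, 0, 0, 0, 0, -1.3, 210], [0, 0, 0, 0, 0, -2.1, 210], [0, 0, 0, 0, 0, -2.9, 210], [0, 0, 0, 0, 0, -3.6, 210], [0, 0, 0, 0, 0, -4.2, 210]]}}

```text
t: 52.0
eef_pos: [0.592, -0.3325, 0.2429]
orientation: [3.139, 0.002, 1.57]
contact_force: [0.1, -0.7, -1.2]
grip_width: 0.0254
```

```bash
python3 -c "
from h import *
go(0.6357,-0.005,0.25);wsnap('w25')
cv2.imwrite('pics/side25.png',cv2.resize(optics.snapshot('side')[150:390,200:420],None,fx=2.5,fy=2.5))"
```

```text
t 52.0 at [ 0.592  -0.3325  0.2429] [3.1394e+00 1.9000e-03 1.5697e+00] w 0.0254 F [ 0.09 -0.74 -1.23]
turn [ 0.0022  0.0019 -0.0011] shift [10.916  1.444 -0.255]
drift [ 0.0011 -0.0013  0.004 ] tcp [ 0.592  -0.3325  0.2429]
```

View pics/side25.png

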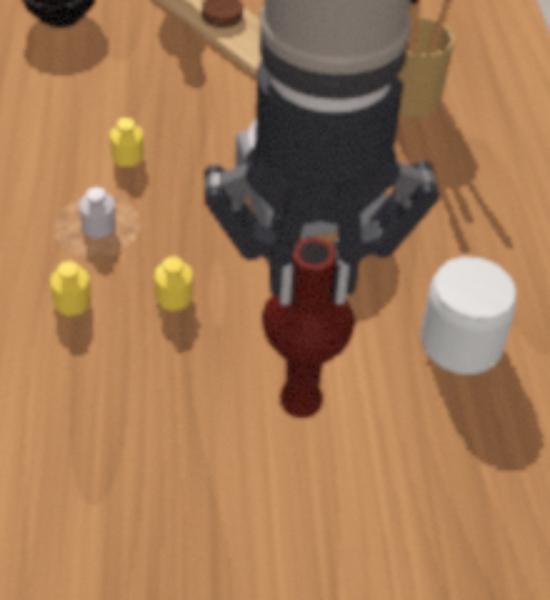

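Held straight. Carry to the pan.

Request:
{"op": "send_rows", "data": {"steps": [[0, 0, 0, 0.4, 0.05, -0.2, 210], [0, 0, 0, 1.1, 0.1, -0.3, 210], [0, 0, 0, 2.0, 0.2, -0.3, 210], [0, 0, 0, 3.0, 0.35, -0.3, 210], [0, 0, 0, 4.0, 0.5, -0.3, 210], [0, 0, 0, 4.9, 0.6, -0.3, 210], [0, 0, 0, 5.6, 0.7, -0.3, 210], [0, 0, 0, 6.0, 0.8, -0.3, 210]]}}

```text
t: 52.77
eef_pos: [0.6164, -0.1456, 0.247]
orientation: [-3.139, -0.005, 1.576]
contact_force: [0.3, 1.0, -0.9]
grip_width: 0.0252
```

Request:
{"op": "send_rows", "data": {"steps": [[0, 0, 0, 0.5, 0.1, 0, 210], [0, 0, 0, 1.3, 0.2, 0, 210], [0, 0, 0, 2.2, 0.3, 0, 210], [0, 0, 0, 3.1, 0.4, 0, 210], [0, 0, 0, 3.9, 0.5, 0, 210], [0, 0, 0, 4.5, 0.58, 0, 210], [0, 0, 0, 4.8, 0.64, 0, 210], [0, 0, 0, 4.9, 0.64, 0, 210]]}}

```text
t: 53.43
eef_pos: [0.6354, -0.0022, 0.2475]
orientation: [-3.14, -0.001, 1.573]
contact_force: [1.0, -0.4, -1.9]
grip_width: 0.0256
```

Request:
{"op": "send_rows", "data": {"steps": [[0, 0, 0, 0, 0, 0, 210], [0, 0, 0, 0, 0, 0, 210], [0, 0, 0, 0, 0, 0, 210], [0, 0, 0, 0, 0, 0, 210], [0, 0, 0, 0, 0, 0, 210], [0, 0, 0, 0, 0, 0, 210]]}}

```text
t: 53.93
eef_pos: [0.6353, -0.0059, 0.2488]
orientation: [3.141, 0.0, 1.568]
contact_force: [-0.4, -0.5, -1.6]
grip_width: 0.0253
```

```bash
python3 -c "
from h import *
go(0.6357,-0.005,0.20)"
```

```text
t 53.93 at [ 0.6353 -0.0059  0.2488] [3.1414e+00 1.0000e-04 1.5685e+00] w 0.0253 F [-0.4  -0.47 -1.65]
turn [ 0.0002  0.0001 -0.0023] shift [0.029 0.013 1.627]
```

Request:
{"op": "send_rows", "data": {"steps": [[0, 0, 0, 0.02, 0.01, 0.2, 210], [0, 0, 0, 0.02, 0.01, 0.5, 210], [0, 0, 0, 0.02, 0.01, 0.9, 210], [0, 0, 0, 0.02, 0.01, 1.2, 210], [0, 0, 0, 0.02, 0.01, 1.45, 210], [0, 0, 0, 0.02, 0.01, 1.6, 210], [0, 0, 0, 0.02, 0.01, 1.62, 210], [0, 0, 0, 0.02, 0.01, 1.62, 210]]}}

```text
t: 54.6
eef_pos: [0.6356, -0.0043, 0.1997]
orientation: [-3.141, 0.0, 1.57]
contact_force: [-0.3, -1.3, -0.9]
grip_width: 0.0249
```

Request:
{"op": "send_rows", "data": {"steps": [[0, 0, 0, 0, 0, 0, 210], [0, 0, 0, 0, 0, 0, 210], [0, 0, 0, 0, 0, 0, 210], [0, 0, 0, 0, 0, 0, 210], [0, 0, 0, 0, 0, 0, 210]]}}

```text
t: 55.02
eef_pos: [0.6358, -0.0044, 0.2004]
orientation: [3.141, -0.0, 1.57]
contact_force: [-0.1, 1.0, -1.3]
grip_width: 0.0252
```

```bash
python3 -c "
from h import *
go(0.6357,-0.005,0.19)
wsnap('w26');cv2.imwrite('pics/side26.png',cv2.resize(optics.snapshot('side')[100:260,200:420],None,fx=3.5,fy=3.5))
print([round(float((optics.snapshot('side'),robot.read_state()['contact_force'][2])[1]),2) for i in range(3)])"
```

```text
t 55.02 at [ 0.6358 -0.0044  0.2004] [ 3.141  -0.      1.5699] w 0.0252 F [-0.12  1.02 -1.26]
turn [ 0.0005 -0.     -0.0009] shift [-0.021 -0.004  0.346]
drift [-0.      0.     -0.0001] tcp [ 0.6358 -0.0044  0.2004]
[-1.7, -0.32, -1.69]
```

View pics/side26.png

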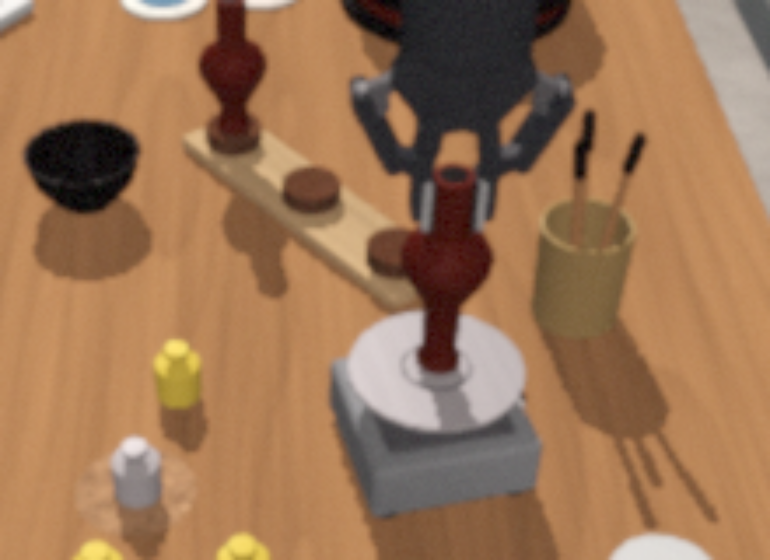

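Aligned with the ring; lower onto the pan.

Request:
{"op": "send_rows", "data": {"steps": [[0, 0, 0, -0.02, 0, 0.06, 210], [0, 0, 0, -0.02, 0, 0.12, 210], [0, 0, 0, -0.02, 0, 0.18, 210], [0, 0, 0, -0.02, 0, 0.24, 210], [0, 0, 0, -0.02, 0, 0.29, 210], [0, 0, 0, -0.02, 0, 0.33, 210], [0, 0, 0, -0.02, 0, 0.33, 210], [0, 0, 0, -0.02, 0, 0.33, 210]]}}

```text
t: 55.93
eef_pos: [0.6356, -0.005, 0.1903]
orientation: [-3.142, -0.0, 1.57]
contact_force: [-1.1, -0.1, 0.2]
grip_width: 0.0256
```

Request:
{"op": "send_rows", "data": {"steps": [[0, 0, 0, 0, 0, 0, 210], [0, 0, 0, 0, 0, 0, 210], [0, 0, 0, 0, 0, 0, 210], [0, 0, 0, 0, 0, 0, 210]], "squeeze": 20}}

```text
t: 56.27
eef_pos: [0.6357, -0.005, 0.1903]
orientation: [3.142, 0.0, 1.57]
contact_force: [-0.4, -0.2, 0.1]
grip_width: 0.0254
```

```bash
python3 -c "
from h import *
go(0.6357,-0.005,0.19)
print(np.round([(optics.snapshot('side'),robot.read_state()['contact_force'][2])[1] for i in range(8)],2))"
```

```text
t 56.27 at [ 0.6357 -0.005   0.1903] [3.1416 0.     1.5698] w 0.0254 F [-0.45 -0.17  0.08]
turn [ 0.     0.    -0.001] shift [0.    0.001 0.009]
[-1.03 -0.3  -0.03 -0.38  0.83  0.72  0.17 -0.07]
```

Mean force is about 0: the pan carries the vase. Release slowly.

Request:
{"op": "send_rows", "data": {"steps": [[0, 0, 0, 0, 0, 0, 200], [0, 0, 0, 0, 0, 0, 190], [0, 0, 0, 0, 0, 0, 182], [0, 0, 0, 0, 0, 0, 179], [0, 0, 0, 0, 0, 0, 176], [0, 0, 0, 0, 0, 0, 173], [0, 0, 0, 0, 0, 0, 170], [0, 0, 0, 0, 0, 0, 165]]}}

```text
t: 57.33
eef_pos: [0.6359, -0.0049, 0.1902]
orientation: [3.141, -0.0, 1.57]
contact_force: [0.1, 0.0, -0.7]
grip_width: 0.03
```

Request:
{"op": "send_rows", "data": {"steps": [[0, 0, 0, 0, 0, 0, 160], [0, 0, 0, 0, 0, 0, 150], [0, 0, 0, 0, 0, 0, 140], [0, 0, 0, 0, 0, 0, 120], [0, 0, 0, 0, 0, 0, 100], [0, 0, 0, 0, 0, 0, 80], [0, 0, 0, 0, 0, 0, 80], [0, 0, 0, 0, 0, 0, 80]]}}

```text
t: 58.0
eef_pos: [0.6357, -0.0049, 0.1902]
orientation: [3.142, -0.0, 1.57]
contact_force: [0.2, -0.1, -0.5]
grip_width: 0.0587
```

```bash
python3 -c "
from h import *
wsnap('w27')
cv2.imwrite('pics/side27.png',cv2.resize(optics.snapshot('side')[100:260,200:420],None,fx=3.5,fy=3.5))"
```

```text
drift [ 0.  0. -0.] tcp [ 0.6357 -0.0049  0.1902]
```

View pics/w27.png

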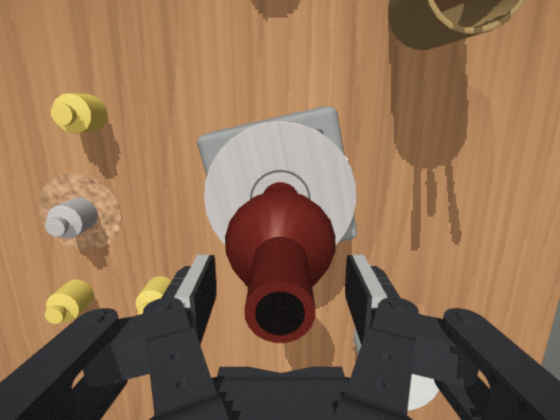

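View pics/side27.png

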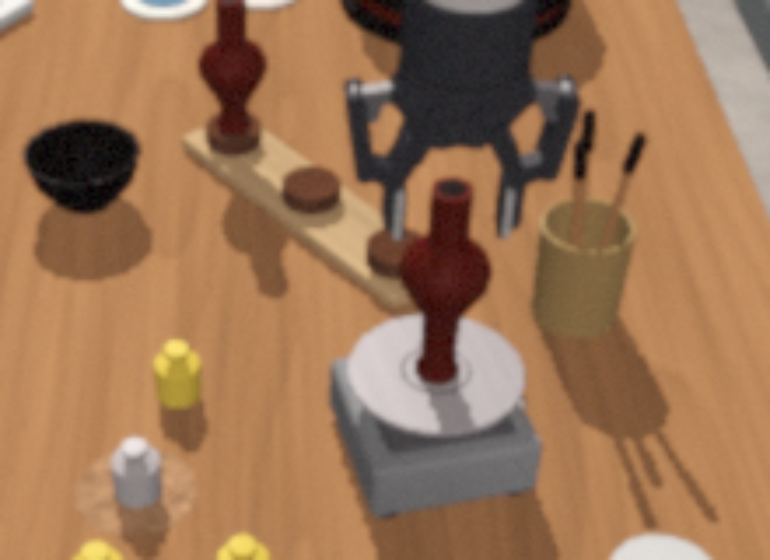

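Standing free, centred in the ring; weight on its mat. Wait about 2 s, then regrasp and lift.

Request:
{"op": "send_rows", "data": {"steps": [[0, 0, 0, 0, 0, 0, 80], [0, 0, 0, 0, 0, 0, 80], [0, 0, 0, 0, 0, 0, 80], [0, 0, 0, 0, 0, 0, 80], [0, 0, 0, 0, 0, 0, 80], [0, 0, 0, 0, 0, 0, 80], [0, 0, 0, 0, 0, 0, 80], [0, 0, 0, 0, 0, 0, 80]]}}

```text
t: 58.77
eef_pos: [0.6357, -0.005, 0.1902]
orientation: [3.141, 0.0, 1.57]
contact_force: [0.3, -0.2, 0.9]
grip_width: 0.0588
```

Request:
{"op": "send_rows", "data": {"steps": [[0, 0, 0, 0, 0, 0, 80], [0, 0, 0, 0, 0, 0, 80], [0, 0, 0, 0, 0, 0, 80], [0, 0, 0, 0, 0, 0, 80], [0, 0, 0, 0, 0, 0, 80], [0, 0, 0, 0, 0, 0, 80], [0, 0, 0, 0, 0, 0, 80], [0, 0, 0, 0, 0, 0, 80]]}}

```text
t: 59.43
eef_pos: [0.6357, -0.0049, 0.1902]
orientation: [3.142, -0.0, 1.57]
contact_force: [0.5, -0.3, -0.3]
grip_width: 0.0584
```

Request:
{"op": "send_rows", "data": {"steps": [[0, 0, 0, 0, 0, 0, 80], [0, 0, 0, 0, 0, 0, 80], [0, 0, 0, 0, 0, 0, 80], [0, 0, 0, 0, 0, 0, 80], [0, 0, 0, 0, 0, 0, 80], [0, 0, 0, 0, 0, 0, 80], [0, 0, 0, 0, 0, 0, 80], [0, 0, 0, 0, 0, 0, 80]]}}

```text
t: 60.1
eef_pos: [0.6357, -0.0049, 0.1902]
orientation: [3.141, -0.0, 1.57]
contact_force: [0.4, -0.3, 0.1]
grip_width: 0.0586
```

Request:
{"op": "send_rows", "data": {"steps": [[0, 0, 0, 0, 0, 0, 110], [0, 0, 0, 0, 0, 0, 135], [0, 0, 0, 0, 0, 0, 155], [0, 0, 0, 0, 0, 0, 168], [0, 0, 0, 0, 0, 0, 176], [0, 0, 0, 0, 0, 0, 185], [0, 0, 0, 0, 0, 0, 200], [0, 0, 0, 0, 0, 0, 210]], "squeeze": 30}}

```text
t: 60.77
eef_pos: [0.6357, -0.0049, 0.1902]
orientation: [-3.142, -0.0, 1.57]
contact_force: [-0.2, 0.2, 0.7]
grip_width: 0.0253
```

Request:
{"op": "send_rows", "data": {"steps": [[0, 0, 0, 0, 0, 0, 210], [0, 0, 0, 0, 0, 0, 210], [0, 0, 0, 0, 0, -0.1, 210], [0, 0, 0, 0, 0, -0.25, 210], [0, 0, 0, 0, 0, -0.5, 210], [0, 0, 0, 0, 0, -0.9, 210], [0, 0, 0, 0, 0, -1.4, 210], [0, 0, 0, 0, 0, -1.9, 210]]}}

```text
t: 61.43
eef_pos: [0.6357, -0.005, 0.2486]
orientation: [3.141, 0.0, 1.57]
contact_force: [0.3, 1.2, -1.2]
grip_width: 0.0251
```

```bash
python3 -c "
from h import *
go(0.561,0.287,0.255);wsnap('w28')"
```

```text
t 61.43 at [ 0.6357 -0.005   0.2486] [3.1413e+00 1.0000e-04 1.5698e+00] w 0.0251 F [ 0.27  1.17 -1.23]
turn [ 0.0003  0.0001 -0.001 ] shift [ 9.731 -2.498 -0.214]
drift [ 0.0018 -0.0006  0.0039] tcp [ 0.6357 -0.005   0.2486]
```

View pics/w28.png

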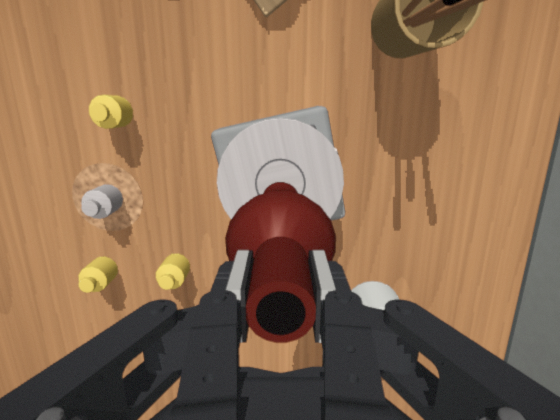

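Request:
{"op": "send_rows", "data": {"steps": [[0, 0, 0, 0.4, -0.1, -0.3, 210], [0, 0, 0, 1.1, -0.3, -0.3, 210], [0, 0, 0, 2.0, -0.55, -0.3, 210], [0, 0, 0, 3.0, -0.8, -0.3, 210], [0, 0, 0, 4.0, -1.1, -0.3, 210], [0, 0, 0, 4.9, -1.35, -0.3, 210], [0, 0, 0, 5.6, -1.5, -0.3, 210], [0, 0, 0, 6.0, -1.6, -0.3, 210]]}}

```text
t: 62.15
eef_pos: [0.5861, 0.1811, 0.2558]
orientation: [-3.14, -0.003, 1.577]
contact_force: [-0.3, 1.2, -1.3]
grip_width: 0.0255
```

Request:
{"op": "send_rows", "data": {"steps": [[0, 0, 0, 0.5, -0.15, 0, 210], [0, 0, 0, 1.1, -0.35, 0, 210], [0, 0, 0, 1.7, -0.55, 0, 210], [0, 0, 0, 2.2, -0.7, 0, 210], [0, 0, 0, 2.5, -0.8, 0, 210], [0, 0, 0, 2.5, -0.8, 0, 210], [0, 0, 0, 2.5, -0.8, 0, 210], [0, 0, 0, 2.5, -0.8, 0, 210]]}}

```text
t: 62.82
eef_pos: [0.5644, 0.248, 0.2563]
orientation: [3.141, 0.002, 1.567]
contact_force: [-1.0, -0.5, -1.4]
grip_width: 0.0255
```

Request:
{"op": "send_rows", "data": {"steps": [[0, 0, 0, 0, 0, 0, 210], [0, 0, 0, 0, 0, 0, 210], [0, 0, 0, 0, 0, 0, 210], [0, 0, 0, 0, 0, 0, 210], [0, 0, 0, 0, 0, 0, 210], [0, 0, 0, 0, 0, 0, 210]]}}

```text
t: 63.32
eef_pos: [0.564, 0.25, 0.2561]
orientation: [-3.142, 0.0, 1.57]
contact_force: [0.8, 0.9, -2.1]
grip_width: 0.0254
```

```bash
python3 -c "
from h import *
go(0.561,0.287,0.2);im,c=wsnap('w29')
cv2.imwrite('pics/w29c.png',cv2.resize(im[90:220,220:350],None,fx=4.5,fy=4.5,interpolation=cv2.INTER_CUBIC))"
```

```text
t 63.32 at [0.564  0.25   0.2561] [-3.1416  0.      1.5697] w 0.0254 F [ 0.77  0.91 -2.06]
turn [-0.      0.     -0.0011] shift [ 1.233 -0.1    1.872]
drift [-0.      0.0001  0.    ] tcp [0.564  0.25   0.2561]
```

View pics/w29.png

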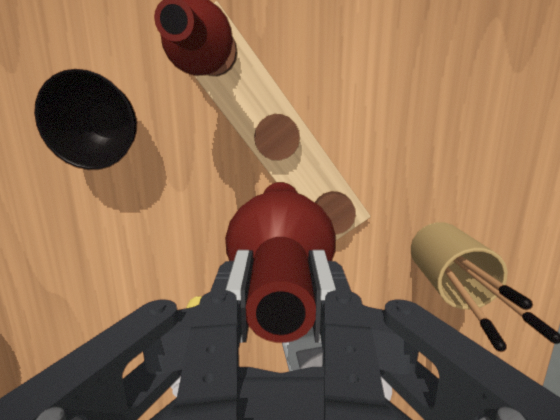

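View pics/w29c.png

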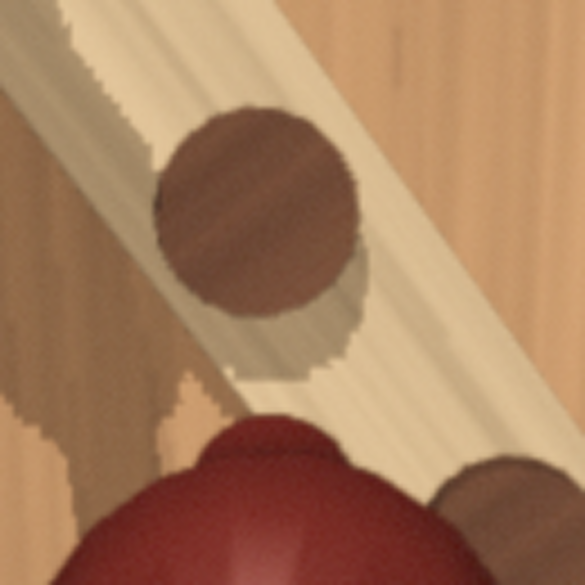

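```bash
python3 -c "
from h import *
c=lc('w29')
print(atz('wrist',(276.8,136.7),.028,c).round(4))
x,e=tri([ray('scene',(377.9,223.1)),ray('side',(288.7,151.5)),ray('wrist',(276.8,136.7),c)]);print(x.round(4),np.round(e,4)); go(x[0],x[1],.165)"
```

```text
[0.5602 0.2874 0.028 ]
[0.5609 0.2869 0.0292] [0.0007 0.0012 0.0009]
t 63.37 at [0.564  0.2501 0.2562] [ 3.1416 -0.      1.5698] w 0.0251 F [ 0.44 -0.67 -1.55]
turn [ 0.    -0.    -0.001] shift [ 1.229 -0.104  3.039]
```

Request:
{"op": "send_rows", "data": {"steps": [[0, 0, 0, 0.3, -0.05, 0.1, 210], [0, 0, 0, 0.8, -0.1, 0.3, 210], [0, 0, 0, 1.15, -0.11, 0.8, 210], [0, 0, 0, 1.235, -0.11, 1.5, 210], [0, 0, 0, 1.235, -0.11, 2.2, 210], [0, 0, 0, 1.235, -0.11, 2.7, 210], [0, 0, 0, 1.235, -0.11, 3.0, 210], [0, 0, 0, 1.235, -0.11, 3.1, 210]]}}

```text
t: 64.03
eef_pos: [0.5589, 0.2888, 0.1606]
orientation: [-3.138, 0.001, 1.572]
contact_force: [-0.9, 0.6, -2.5]
grip_width: 0.0253
```

Request:
{"op": "send_rows", "data": {"steps": [[0, 0, 0, 0, 0, 0, 210], [0, 0, 0, 0, 0, 0, 210], [0, 0, 0, 0, 0, 0, 210], [0, 0, 0, 0, 0, 0, 210], [0, 0, 0, 0, 0, 0, 210], [0, 0, 0, 0, 0, 0, 210]]}}

```text
t: 64.53
eef_pos: [0.561, 0.2872, 0.1638]
orientation: [3.141, -0.001, 1.57]
contact_force: [0.8, 0.1, -0.9]
grip_width: 0.0251
```

```bash
python3 -c "
from h import *
go(0.5606,0.2872,0.1415);im,c=wsnap('w30');cv2.imwrite('pics/side30.png',cv2.resize(optics.snapshot('side')[60:220,190:390],None,fx=3.5,fy=3.5))"
```

```text
t 64.53 at [0.561  0.2872 0.1638] [ 3.1407e+00 -6.0000e-04  1.5697e+00] w 0.0251 F [ 0.79  0.05 -0.86]
turn [ 0.0009 -0.0006 -0.0011] shift [-0.    -0.014  0.744]
drift [-0.0001  0.     -0.0002] tcp [0.561  0.2872 0.1638]
```

View pics/side30.png

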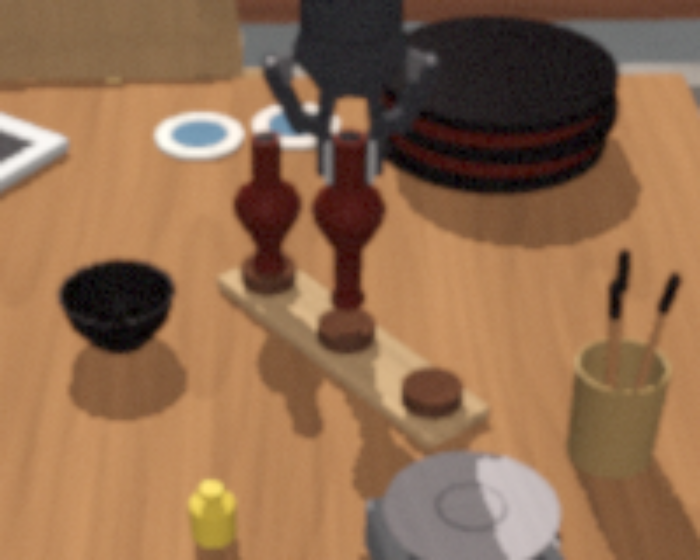

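Aligned over pedestal1 (foot (348,298), pedestal (347,325)). Lower.

Request:
{"op": "send_rows", "data": {"steps": [[0, 0, 0, 0, -0.015, 0.15, 210], [0, 0, 0, 0, -0.015, 0.3, 210], [0, 0, 0, 0, -0.015, 0.45, 210], [0, 0, 0, 0, -0.015, 0.57, 210], [0, 0, 0, 0, -0.015, 0.65, 210], [0, 0, 0, 0, -0.015, 0.69, 210], [0, 0, 0, 0, -0.015, 0.69, 210], [0, 0, 0, 0, -0.015, 0.69, 210]]}}

```text
t: 65.3
eef_pos: [0.5603, 0.2872, 0.1425]
orientation: [3.141, 0.0, 1.57]
contact_force: [-1.0, 0.2, -1.8]
grip_width: 0.0254
```

Request:
{"op": "send_rows", "data": {"steps": [[0, 0, 0, 0, 0, 0, 210], [0, 0, 0, 0, 0, 0.02, 210], [0, 0, 0, 0, 0, 0.04, 210], [0, 0, 0, 0, 0, 0.055, 210], [0, 0, 0, 0, 0, 0.055, 210], [0, 0, 0, 0, 0, 0.055, 210]]}}

```text
t: 65.8
eef_pos: [0.5604, 0.2872, 0.1414]
orientation: [3.141, -0.0, 1.57]
contact_force: [-0.6, -0.9, 3.0]
grip_width: 0.0253
```

```bash
python3 -c "
from h import *
go(0.5606,0.2872,0.1415)
print(np.round([(optics.snapshot('side'),robot.read_state()['contact_force'][2])[1] for i in range(4)],2))"
```

```text
t 65.8 at [0.5604 0.2872 0.1414] [ 3.1410e+00 -5.0000e-04  1.5699e+00] w 0.0253 F [-0.56 -0.9   2.99]
turn [ 0.0006 -0.0005 -0.0009] shift [-0.001  0.005 -0.003]
[3.26 2.95 3.05 3.49]
```

In contact (+3 N). Ease up slightly and release.

Request:
{"op": "send_rows", "data": {"steps": [[0, 0, 0, 0, 0, -0.015, 210], [0, 0, 0, 0, 0, -0.015, 195], [0, 0, 0, 0, 0, -0.015, 184], [0, 0, 0, 0, 0, -0.015, 180], [0, 0, 0, 0, 0, -0.015, 177], [0, 0, 0, 0, 0, -0.015, 174], [0, 0, 0, 0, 0, -0.015, 170], [0, 0, 0, 0, 0, -0.015, 165]], "squeeze": 20}}

```text
t: 66.67
eef_pos: [0.56, 0.2871, 0.1408]
orientation: [-3.141, 0.0, 1.57]
contact_force: [0.5, -0.4, -0.2]
grip_width: 0.0299
```

Request:
{"op": "send_rows", "data": {"steps": [[0, 0, 0, 0, 0, 0, 155], [0, 0, 0, 0, 0, 0, 140], [0, 0, 0, 0, 0, 0, 120], [0, 0, 0, 0, 0, 0, 100], [0, 0, 0, 0, 0, 0, 80], [0, 0, 0, 0, 0, 0, 70], [0, 0, 0, 0, 0, 0, 70], [0, 0, 0, 0, 0, 0, 70]]}}

```text
t: 67.33
eef_pos: [0.5602, 0.2872, 0.1413]
orientation: [3.142, 0.0, 1.57]
contact_force: [1.4, 0.3, 0.4]
grip_width: 0.0621
```

Request:
{"op": "send_rows", "data": {"steps": [[0, 0, 0, 0, 0, -0.3, 70], [0, 0, 0, 0, 0, -0.8, 70], [0, 0, 0, 0, 0, -1.5, 70], [0, 0, 0, 0, 0, -2.3, 70], [0, 0, 0, 0, 0, -3.1, 70], [0, 0, 0, 0, 0, -3.7, 70], [0, 0, 0, 0, 0, -4.0, 70], [0, 0, 0, 0, 0, -4.0, 70]]}}

```text
t: 68.0
eef_pos: [0.5617, 0.2872, 0.2643]
orientation: [3.137, -0.002, 1.57]
contact_force: [0.5, -0.2, 0.1]
grip_width: 0.0621
```

Request:
{"op": "send_rows", "data": {"steps": [[0, 0, 0, -0.5, -0.5, 0, 70], [0, 0, 0, -1.5, -1.0, 0, 70], [0, 0, 0, -2.5, -1.5, 0, 70], [0, 0, 0, -3.5, -2.0, 0, 70], [0, 0, 0, -4.0, -2.3, 0, 70], [0, 0, 0, -4.0, -2.3, 0, 70], [0, 0, 0, -4.0, -2.3, 0, 70], [0, 0, 0, -4.0, -2.3, 0, 70]]}}

```text
t: 68.67
eef_pos: [0.4907, 0.1687, 0.2605]
orientation: [-3.141, -0.001, 1.572]
contact_force: [0.4, 0.6, -0.7]
grip_width: 0.0619
```

```bash
python3 -c "
from h import *
wsnap('w31');a=optics.snapshot('scene');b=optics.snapshot('side');print(robot.read_state()['t'])
cv2.imwrite('pics/scene31.png',cv2.resize(a[140:260,210:430],None,fx=3.5,fy=3.5,interpolation=cv2.INTER_CUBIC));cv2.imwrite('pics/side31.png',cv2.resize(b[90:280,190:370],None,fx=3.1,fy=3.1,interpolation=cv2.INTER_CUBIC))"
```

```text
drift [0.0002 0.0003 0.    ] tcp [0.4907 0.1687 0.2605]
68.8167
```

View pics/w31.png

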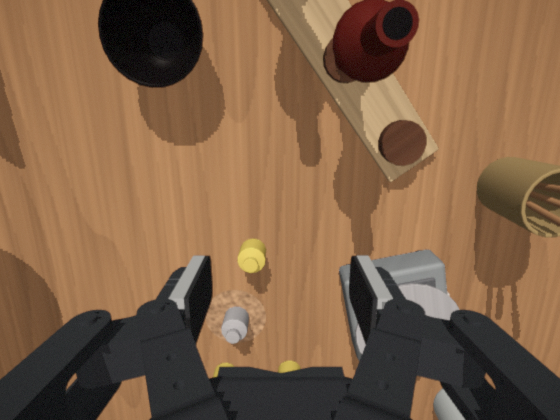

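View pics/scene31.png

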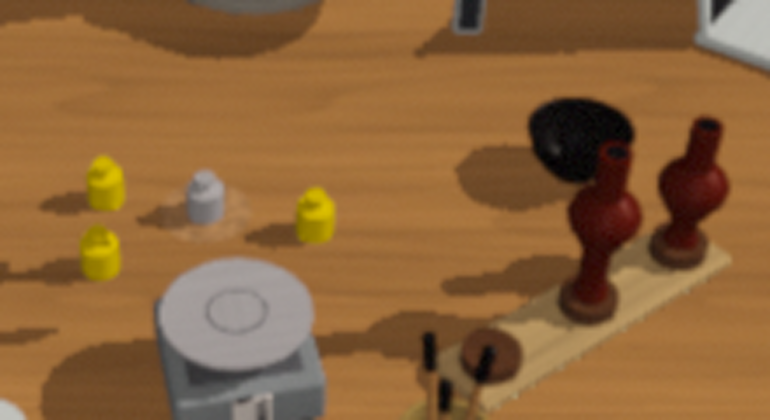

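View pics/side31.png

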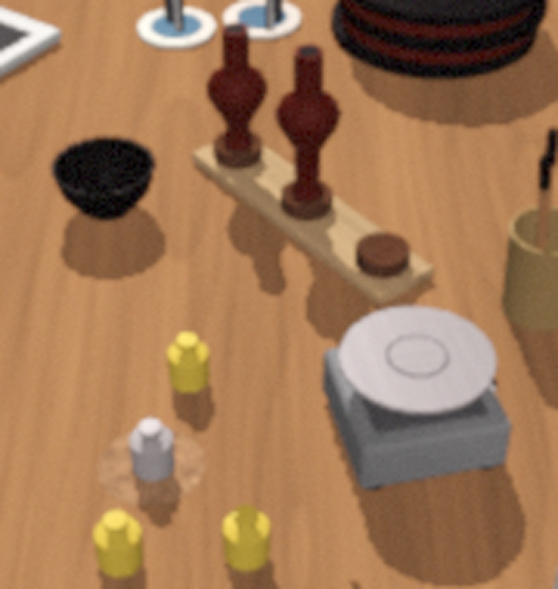

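```bash
python3 -c "
from h import *
for n,a,b in (('short',(411.9,175.6),(266,100.2)),('mid',(385.9,183),(289.6,107)),('wt',(268.2,190.8),(238.6,227.7))):
  x,e=tri([ray('scene',a),ray('side',b)]);print(n,x.round(4),np.round(e,4))"
```

```text
short [0.4964 0.3734 0.1521] [0.0028 0.0028]
mid [0.5616 0.2856 0.1783] [0.0025 0.0025]
wt [ 0.4324 -0.0401  0.0428] [0.0012 0.0012]
```

Rims sit at 0.152 and 0.178 m within about 2 mm of the pedestal axes, the weight is within 3 mm of the mat centre, and the pan is empty. Let it settle and hand in.

Request:
{"op": "send_rows", "data": {"steps": [[0, 0, 0, 0, 0, 0, 70], [0, 0, 0, 0, 0, 0, 70], [0, 0, 0, 0, 0, 0, 70], [0, 0, 0, 0, 0, 0, 70], [0, 0, 0, 0, 0, 0, 70], [0, 0, 0, 0, 0, 0, 70], [0, 0, 0, 0, 0, 0, 70], [0, 0, 0, 0, 0, 0, 70]]}}

```text
t: 69.48
eef_pos: [0.4911, 0.1672, 0.2613]
orientation: [3.142, -0.0, 1.57]
contact_force: [-0.1, -0.1, 0.9]
grip_width: 0.0621
```

```bash
python3 -c "
from h import *
cv2.imwrite('pics/side32.png',optics.snapshot('side'));print(robot.hand_in())"
```

```text
the job is handed in; nothing more can be done
None
```

View pics/side32.png

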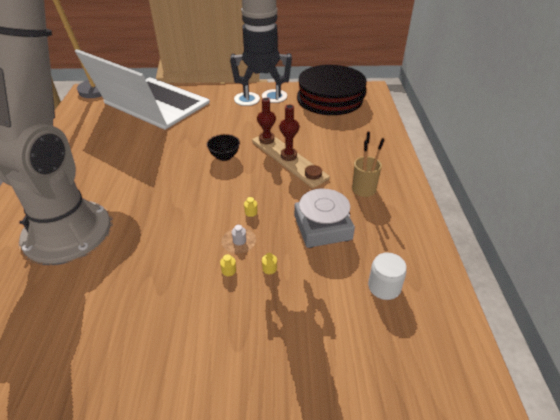

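The job is done and handed in at about 70 s; the hand-in gives no verdict. Only the short and middle vases were there.

- **Steps:** I checked the balance with the steel weight and put the weight back on its mat. I then weighed the short vase and stood it on the left pedestal, and weighed the middle vase and stood it on the middle pedestal. Each stood free on the pan for over 2 s.
- **Knocked weight:** while the short vase was on the pan, the check weight was knocked about 5 cm off its mat. I put it back before weighing the middle vase.
- **Last checks:** both vases stand upright, their rims at 0.152 m and 0.178 m and within about 2 mm of the pedestal axes. The weight is about 3 mm from the mat's centre, the pan is empty and the arm is clear. The tin, brush pot and bowl look where they were.
- **Disagreements:** one early wrist picture was about 8 mm off because the arm was still settling; retaken once it had settled, it agreed to about 1 mm. The two fixed cameras' rays miss each other by 2–3 mm on the final vase rims.

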